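# Screw the cap home on a pressure pot's slanted filler neck

### The arm

A 6-joint arm with a two-finger parallel gripper is mounted at the origin on a cart in front of the work surface, level with it; the furniture and walls round the work are solid. World frame = base frame: x ahead of the robot, y to its left, z up, the work surface at z = 0. Lengths are in m, angles in degrees, forces in N, time in s.
With the tool pointing down it reaches from about 0.25 to 0.725 m from the base axis. Payload 9.7 kg.
Tool frame: the origin (TCP) lies midway between the tips of the shut fingers; the grasp point (between the pads) lies 19 mm behind it; z points along the fingers, y is the direction in which the jaws open and shut (so a half turn about z gives the same grasp; the last joint's range is limited). The gripper opens to 85 mm and grips with 20 to 120 N. Pads are 22 mm wide; open, the fingers measure 114 mm over their backs; the gripper's body (76 mm by 85 mm) begins 54 mm behind the grasp point. The pads swing forward as they close: fully open they stand 13 mm farther back than shut.
Start: joints at [-64.63, 4.979, 10.078, 95.1, 0, 90], TCP at [0.236, -0.497, 0.231] pointing down, gripper open.
Joint ranges: [-179.16, 179.16], [-48.56, 103.87], [-65.8, 70.77], [-126.05, 130.52], [-82.76, 87.17], [-180, 180]. Speed limits (degrees/s): [127.2, 127.2, 147.25, 180, 180, 180].

### API

Orientations are given as [roll, pitch, yaw] about the fixed x, y, z axes, in that order (R = Rz(yaw) Ry(pitch) Rx(roll)).
In Python, from workcell import get_obs, camera, get_calibration, job_done gives the robot as it stands.
- The arm moves only by the tool play_rows, never from a script. Its argument "commands" is text: rows parted by semicolons, each of 5 numbers parted by spaces: the opening, from 0 (shut) to 1 (fully open), then the shift along the world's x, y, z in mm, then the turn about the world's z in degrees. A call has 1 to 10 rows; each row is the pose to reach, as a shift and turn from the pose commanded when the call began; what a row does not reach only later rows make up. A row lasts 1/12 s, in which the tool goes at most 41.7 mm and 7.16 degrees, less where a joint would pass 70% of its speed; a pose out of reach is approached as far as the arm can. A call with a gripper value outside its range is refused whole. The fingers move at their own pace and stop on an object; "force" is the grip in N (left out, the last holds). Time passes only in rows, so rows that repeat a pose let the fingers close. It gives the time, the measured TCP pose, the force and the opening at its end, in the units of the state.
- get_obs(): the state, without advancing time (a new reading comes with each control period).
- camera(name): name is "side" or "top" or "wrist"; returns the picture (420x560x3 uint8, red, green, blue); there is no depth.
- get_calibration(name): a dict with "fx", "fy", "cx", "cy" (pixels), "k1" (the pictures are not rectified: a ray, as slopes to the right and down, at radius r is drawn at 1 + k1 r^2 times it, then the intrinsics apply), "eye" and "attitude" of the camera in the world; the wrist camera has in their place "mount" (4x4, takes a point from camera to tool coordinates, whose origin is the TCP and whose axes are the flange's). Camera axes: x right, y down, z forward; pixel columns grow to the right and rows downward; lengths in m; the calibration is good to about 2 mm. A picture is of the moment at which its call begins: read the wrist's pose just before it. get_calibration takes no time and is no camera call.
- job_done(): hands the job in, once; it reports no verdict.
The state is a dict: "time": time; "q": joint angles; "qd": joint speeds; "joint_efforts": joint torques, N m; "ee_pos": TCP position; "tcp_rot": TCP orientation; "wrist_force": force on the tool from outside, world axes, zero at the start; "torque": the same for the moment, N m; "opening": finger opening in m.
Only numpy, scipy, OpenCV 4.12 (cv2) and the standard library are available. Lean on these libraries where they do the work, as an engineer would, in place of code of your own. Each camera call takes 0.05 s, during which the arm holds its last target.

### The job

Close the filler of the paint pressure pot: swing the yellow keeper clear of the slanted neck, fetch the blue cap and set it on the neck. Find the start of its thread by turning it backward (anticlockwise, seen from above the cap) until you feel it drop, then turn it forward until it is fully home against its stop. Finally let go of the cap, swing the keeper fully back over the cap's edge, and leave the mug, sanding block and tape measure where they stand.

Things in the scene. Friction and masses are not known exactly. Their poses are not given: they have to be found in the camera images.
- pot: Grey lying tank of the pressure pot, 125 mm diameter, 170 mm long, bolted to the bench; origin on the bench under its middle; z up, y along the tank (to the robot's left), -x its front, on which side the filler neck leans out.
- neck: Steel filler neck, 60 mm diameter, leaning 25 degrees from vertical toward the tank's front (about toward the robot). Origin: centre of its mouth, 0.18 m above the bench. z: along the neck, out of the mouth; y: level, along the tank; -x: down-slope. A black sprung plate stands 5 mm out of the mouth (yields 4 mm at 4 to 8 N). The edge tapers: a cap 3 mm off centre, if held loosely, finds its way on.
- neck_thread (a point): Point on the neck's axis, 27 mm below the mouth, axes as the neck's. Round it are four thread ramps 90 degrees apart, 72 mm across, each 47 degrees long, falling clockwise 6.5 mm per radian, each with an upright stop at its low end. How they are turned about the neck varies and is NOT given by this frame: it must be felt (or seen). From the drop, turning the cap forward 45 to 70 degrees draws it 4 mm down to the stop; it holds when let go.
- cap_grip (a point): Loose blue screw cap, 86 mm across, 72 mm high, 0.1 to 0.2 kg, standing skirt down on the raised board (top 29 mm above the bench). On it an upright black bar to grip: 56 mm long, 16 thick, 32 high. Site: on the cap's axis, 14 mm below the bar's top, 58 mm above the skirt's lower edge; z: up the cap's axis, x: along the bar, y: across it. Home on the neck it is 24 mm above the mouth's centre.
- cap_lugs (a point): Point inside the cap, on its axis, 3 mm above the skirt's lower edge, axes as cap_grip; round it four lugs 90 degrees apart, 17 degrees wide. Set on the neck they ride on the ramps (cap 8 to 14 mm above home; forward is blocked). Turned back 0 to 70 degrees (rising up to 5 mm) under light push they fall off the ramps' ends, in a 20 degree window, on to the plate, 4 mm above home.
- keeper (a joint): Yellow keeper arm, 16 mm wide, on a post parallel to the neck's z at x = 0, y = -58 mm in the neck's frame. 0 rad = closed: tip over the cap's edge, 34 mm from the neck's axis. Grows as its knob goes toward the neck's -x; stop at 1.45. Stays where left (2 N at the knob). A cap passes it from 1.1 rad. It clears a cap that is home by 2 mm; a cap not screwed down blocks it.
- keeper_knob (a point): Black knob of the keeper, 16 mm diameter, 44 mm high, parallel to the neck's z, on the arm's end away from the cap. Site: on its axis, 14 mm below its top, 38 mm above the mouth's level. With the keeper at q it lies in the neck's frame at x = -42 sin q, y = -58 - 42 cos q mm.
- tea_mug: White mug with green and dark diamonds, 86x116x101 mm, on the bench; origin at the centre of its underside. Leave alone.
- sanding_block: Brown sanding block, 57x87x29 mm, on the raised board; origin at the centre of its underside. Leave alone.
- tape_measure: Yellow and black tape measure, 31x84x60 mm, on the bench; origin at the centre of its underside. Leave alone.

How it is judged (in metres and radians):
On the way, in this order (a step that is already met when the one before it is completed fails the run):
1. the keeper is swung clear of the neck (value of joint keeper above 1.1 rad), for 0.1 s.
2. the cap is set on the neck (not yet screwed down) (x of cap_grip in the frame of neck between -0.006 and 0.006 m and y of cap_grip in the frame of neck between -0.006 and 0.006 m and z of cap_grip in the frame of neck below 0.042 m), for 0.1 s.
3. the cap is screwed home and stays there when let go (x of cap_grip in the frame of neck between -0.006 and 0.006 m and y of cap_grip in the frame of neck between -0.006 and 0.006 m and z of cap_grip in the frame of neck below 0.0254 m and contact force between the fingers and cap below 0.1 N), for 0.2 s.
4. the keeper is swung back over the home cap (x of cap_grip in the frame of neck between -0.006 and 0.006 m and y of cap_grip in the frame of neck between -0.006 and 0.006 m and z of cap_grip in the frame of neck below 0.0254 m and value of joint keeper below 0.15 rad), for 0.2 s.
At the end, for the whole second after the job is handed in: The cap sits on the neck, centred within 6 mm, drawn down home (its grip point under 25.4 mm above the neck's mouth along the neck; home is 24, not screwed 28) and at rest; the keeper is closed over its edge (under 0.15 rad) (all of step 4 and linear speed of cap below 0.02 m/s); the robot touches nothing.
It fails at once if the mug is shoved more than 30 mm (distance of tea_mug from where it was at the start of the episode above 0.03 m).
It fails at once if the sanding block is shoved more than 30 mm (distance of sanding_block from where it was at the start of the episode above 0.03 m).
It fails at once if the tape measure is shoved more than 30 mm (distance of tape_measure from where it was at the start of the episode above 0.03 m).
It also fails if it takes over 72 s, if anything falls off the work surface, if the arm or the gripper's body presses on something with over 40 N, if the wrist force passes 120 N, or if a joint passes its speed limit or range.

## Working session

There is one attempt and no reset: what is moved stays moved. The work goes in short steps, Python scripts to look and compute and a tool call to move; the robot and the scene stay as the last step left them, time stands still between calls to the robot, and variables do not carry over. Pictures are saved under pics/ and viewed, and the job is handed in when it is done.

Besides the shell and the picture viewer there is one more tool, called after ">>>" as name(argument=value, ...) on one line, values as JSON. play_rows: Moves the arm, as the interface text tells. Its arguments: {"type":"object","properties":{"commands":{"type":"string"},"force":{"type":"number"}},"required":["commands"]}

```bash
ls; mkdir -p pics; python3 - <<'E'
from workcell import *
import cv2
o=get_obs(); print(o)
for n in ["side","top","wrist"]:
    c=get_calibration(n); print(n,c)
    cv2.imwrite(f"pics/{n}0.png",camera(n)[:,:,::-1])
E
```

```text
pics
{'time': 0.0, 'q': array([-6.46313267e+01,  5.01036684e+00,  1.00333739e+01,  9.50983366e+01,
       -8.10398786e-04,  8.99992460e+01]), 'qd': array([-0.0741087 ,  0.05369217, -0.0295442 ,  0.06904194,  0.02536218,
        0.0501273 ]), 'joint_efforts': array([ 8.85275017e-05, -5.20397151e+01,  4.64799321e+01,  1.65269058e-02,
       -9.51379775e-05, -3.70763942e-06]), 'ee_pos': array([ 0.23554143, -0.49675929,  0.23058042]), 'tcp_rot': array([-1.79924670e+02,  8.09406803e-04,  2.53694284e+01]), 'wrist_force': array([ 0.25383542, -0.12916842,  0.40208209]), 'torque': array([-0.01475815, -0.00011586,  0.00360036]), 'opening': 0.0856314400773435}
side {'fx': 398.55587345382014, 'fy': 398.55587345382014, 'cx': 279.28275787934007, 'cy': 211.5251449836398, 'k1': -0.05518806254608877, 'eye': array([ 0.25726418, -1.00298429,  0.95117783]), 'attitude': array([-128.63995053,   -1.29236168,  -13.26521446])}
top {'fx': 390.33528568131493, 'fy': 390.33528568131493, 'cx': 276.84280781336827, 'cy': 207.60745067999684, 'k1': 0.03366318645205446, 'eye': array([ 0.36582553, -0.02960937,  1.07243659]), 'attitude': array([-171.54613485,    0.28250949,  -90.1969979 ])}
wrist {'fx': 330.0601248811328, 'fy': 330.0601248811328, 'cx': 276.1788858407878, 'cy': 210.56858669880646, 'k1': 0.00481064183155075, 'mount': array([[ 4.26786226e-04, -9.64427634e-01, -2.64346660e-01,
         6.65555527e-02],
       [ 9.99999568e-01,  6.29736838e-04, -6.83003020e-04,
         1.20093952e-03],
       [ 8.25175817e-04, -2.64346255e-01,  9.64427486e-01,
        -1.42777945e-01],
       [ 0.00000000e+00,  0.00000000e+00,  0.00000000e+00,
         1.00000000e+00]])}
```

View pics/side0.png

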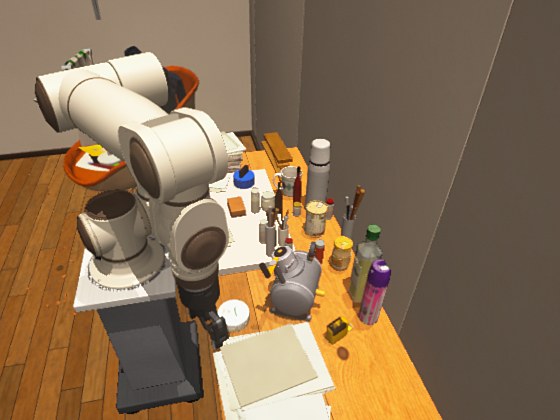

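View pics/top0.png

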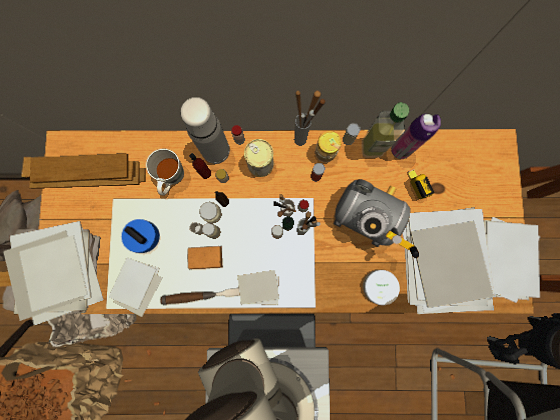

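View pics/wrist0.png

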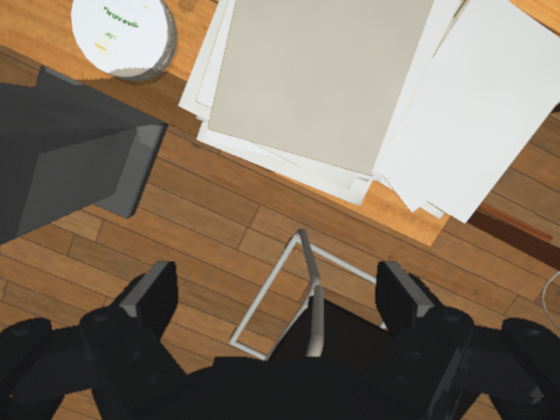

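```bash
cat > h.py <<'E'
import numpy as np, cv2
from scipy.spatial.transform import Rotation as R
from workcell import get_obs, camera, get_calibration
def rot(a): return R.from_euler('xyz',a,degrees=True).as_matrix()
def pose(n,o=None):
    c=get_calibration(n)
    if n!='wrist': return c,rot(c['attitude']),np.array(c['eye'])
    o=o or get_obs(); T=np.array(c['mount']); Rt=rot(o['tcp_rot'])
    return c,Rt@T[:3,:3],Rt@T[:3,3]+o['ee_pos']
def ray(P,u,v):
    c,M,e=P; d=np.array([(u-c['cx'])/c['fx'],(v-c['cy'])/c['fy']]); s=d.copy()
    for _ in range(20): s=d/(1+c['k1']*(s@s))
    r=M@np.array([s[0],s[1],1]); return e,r/np.linalg.norm(r)
def onz(P,u,v,z):
    e,r=ray(P,u,v); return e+r*(z-e[2])/r[2]
def tri(*L):
    A=np.zeros((3,3));b=np.zeros(3)
    for e,r in L:
        Q=np.eye(3)-np.outer(r,r);A+=Q;b+=Q@e
    x=np.linalg.solve(A,b); return x,[np.linalg.norm((np.eye(3)-np.outer(r,r))@(x-e))*1e3 for e,r in L]
def proj(P,X):
    c,M,e=P; p=M.T@(np.asarray(X)-e); s=p[:2]/p[2]; s=s*(1+c['k1']*(s@s))
    return np.array([s[0]*c['fx']+c['cx'],s[1]*c['fy']+c['cy']])
def snap(n,name):
    o=get_obs(); P=pose(n,o); im=camera(n)[:,:,::-1].copy(); cv2.imwrite(f'pics/{name}.png',im)
    np.savez(f'pics/{name}.npz',M=P[1],e=P[2]); return P,im
def load(n,name):
    z=np.load(f'pics/{name}.npz'); return (get_calibration(n),z['M'],z['e'])
def crop(im,x,y,w,h,s,name): cv2.imwrite(f'pics/{name}.png',cv2.resize(im[y:y+h,x:x+w],None,fx=s,fy=s,interpolation=cv2.INTER_CUBIC))
E
python3 - <<'E'
from h import *
t=pose('top'); s=pose('side')
print('neck',onz(t,373,225,.18),'knob',onz(t,416,252,.21),'cap',onz(t,139,237,.13))
print('tape',onz(t,420,184,.06),'mug',onz(t,381,287,.1))
im=cv2.imread('pics/top0.png'); crop(im,310,150,140,110,5,'t0c')
im=cv2.imread('pics/side0.png'); crop(im,220,220,140,110,5,'s0c')
crop(im,200,140,140,110,5,'s0d')
E
```

```text
neck [ 0.45732115 -0.24560253  0.18      ] knob [ 0.39479201 -0.32921487  0.21      ] cap [0.43575094 0.30670036 0.13      ]
tape [ 0.57749538 -0.40171137  0.06      ] mug [ 0.31405426 -0.27802982  0.1       ]
```

View pics/t0c.png

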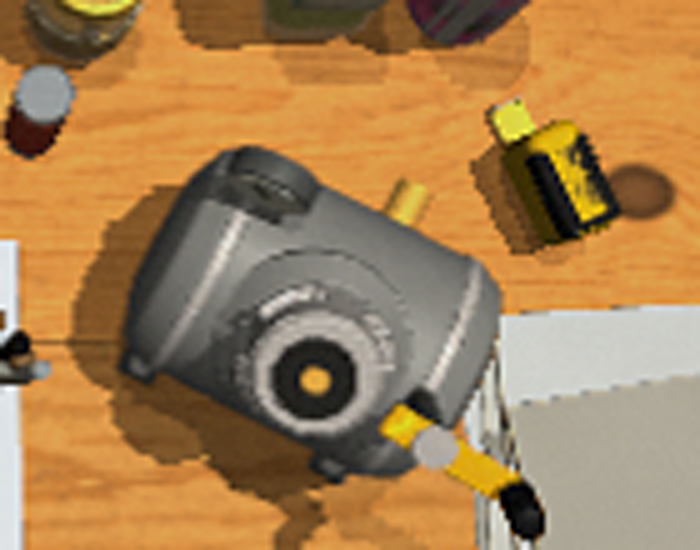

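View pics/s0c.png

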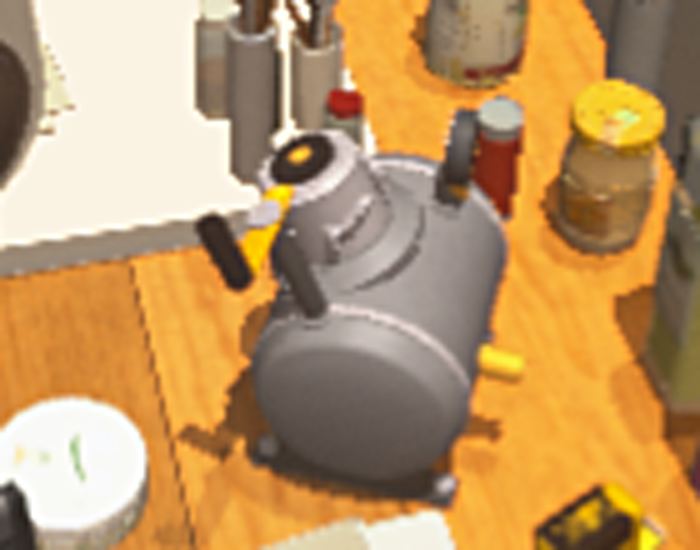

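View pics/s0d.png

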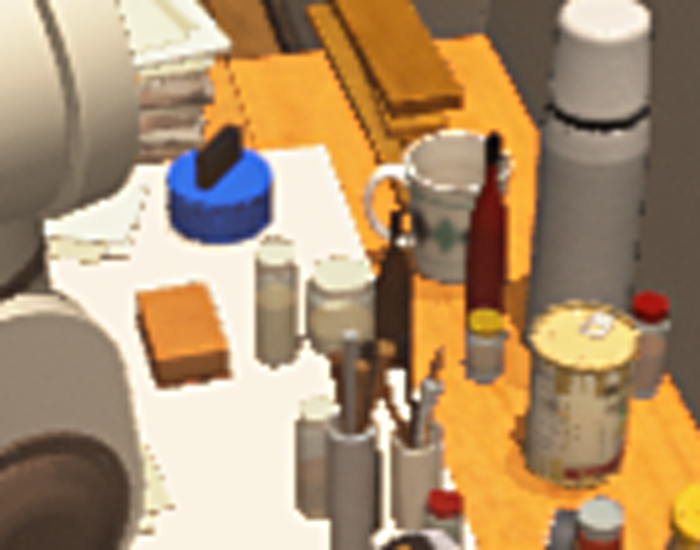

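>>> play_rows(commands="1 0 0 40 -7;1 10 10 80 -14;1 30 30 110 -21;1 50 55 120 -28;1 75 85 120 -35;1 100 110 120 -42;1 125 140 120 -49;1 150 170 120 -52;1 175 195 120 -52;1 194 217 120 -52")

```text
time: 0.98
ee_pos: [0.4311, -0.2778, 0.3511]
tcp_rot: [-180.0, 0.0, -26.6]
wrist_force: [0.1, -0.6, -0.4]
opening: 0.0855
```

```bash
python3 - <<'E'
from h import *
o=get_obs();print(o['time'],o['ee_pos'],o['tcp_rot'],o['q'])
P,im=snap('wrist','w1')
E
```

```text
0.9833 [ 0.43112839 -0.27781901  0.35107761] [-1.79982353e+02  6.55644183e-03 -2.66045701e+01] [-3.28070756e+01  4.58359780e+00  2.34141528e+01  1.08838980e+02
  1.68354970e-02  1.73797494e+02]
```

View pics/w1.png

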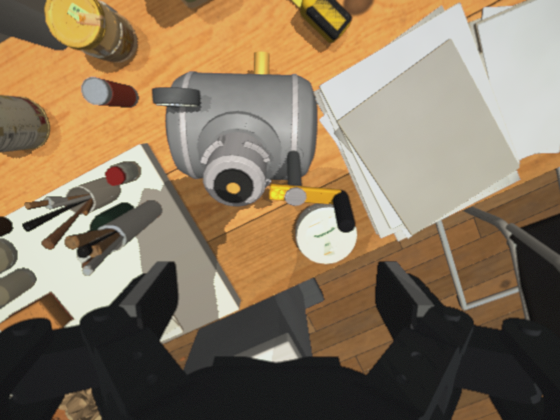

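```bash
python3 - <<'E'
from h import *
w=load('wrist','w1');t=pose('top');s=pose('side')
print(tri(ray(w,234,187),ray(t,310+317/5,150+380/5),ray(s,220+303/5,220+155/5)))
print(tri(ray(w,345,197),ray(t,310+516/5,150+490/5),ray(s,220+208/5,220+220/5)))
E
```

```text
(array([ 0.45529353, -0.24539771,  0.187174  ]), [np.float64(1.0168275613245306), np.float64(1.1947760157618517), np.float64(1.940667880943403)])
(array([ 0.40053057, -0.32374488,  0.22242729]), [np.float64(12.269788611351121), np.float64(4.7796789886073965), np.float64(12.125364139714302)])
```

>>> play_rows(commands="1 -4 8 -6 7;1 -8 16 -12 14;1 -12 24 -18 21;1 -16 32 -24 28;1 -18 40 -30 35;1 -20 48 -36 42;1 -21 56 -42 49;1 -21 56 -48 56;1 -21 56 -54 63;1 -21 56 -60 70")

```text
time: 1.87
ee_pos: [0.4085, -0.2238, 0.2909]
tcp_rot: [-180.0, 0.0, 43.7]
wrist_force: [-0.5, 0.0, 0.0]
opening: 0.0857
```

>>> play_rows(commands="1 0 0 0 7;1 0 0 0 14;1 0 0 0 21;1 0 0 0 28;1 0 0 0 35;1 0 0 0 42;1 0 0 0 49;1 0 0 0 56;1 0 0 0 63;1 0 0 0 70")

```text
time: 2.7
ee_pos: [0.4085, -0.224, 0.2911]
tcp_rot: [-180.0, -0.0, 113.7]
wrist_force: [0.2, -0.7, -0.9]
opening: 0.0854
```

>>> play_rows(commands="1 0 0 0 7;1 0 0 0 14;1 0 0 0 21;1 0 0 0 28;1 0 0 0 35;1 0 0 0 40;1 0 0 0 40;1 0 0 0 40")

```text
time: 3.37
ee_pos: [0.4086, -0.224, 0.2911]
tcp_rot: [180.0, -0.0, 153.2]
wrist_force: [-0.6, -0.2, 0.3]
opening: 0.0855
```

```bash
python3 - <<'E'
from h import *
o=get_obs();print(o['time'],o['ee_pos'],o['tcp_rot'],o['q'])
P,im=snap('wrist','w2')
E
```

```text
3.3667 [ 0.40857454 -0.2239833   0.29113356] [ 1.79999004e+02 -1.81840102e-02  1.53198146e+02] [-2.87320822e+01 -4.68181785e+00  7.15317353e+00  1.01853199e+02
  3.82637065e-04 -1.93022813e+00]
```

View pics/w2.png

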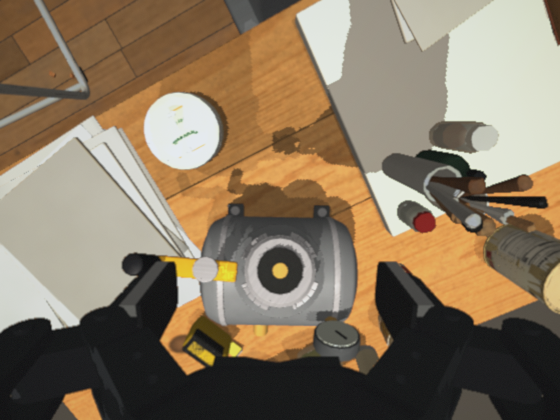

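```bash
python3 - <<'E'
from h import *
im=cv2.imread('pics/w2.png'); crop(im,215,200,130,130,6,'w2c'); crop(im,100,230,150,100,5,'w2k')
im=cv2.imread('pics/w1.png'); crop(im,180,120,190,130,4,'w1c')
E
```

```text
(no output)
```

View pics/w2c.png

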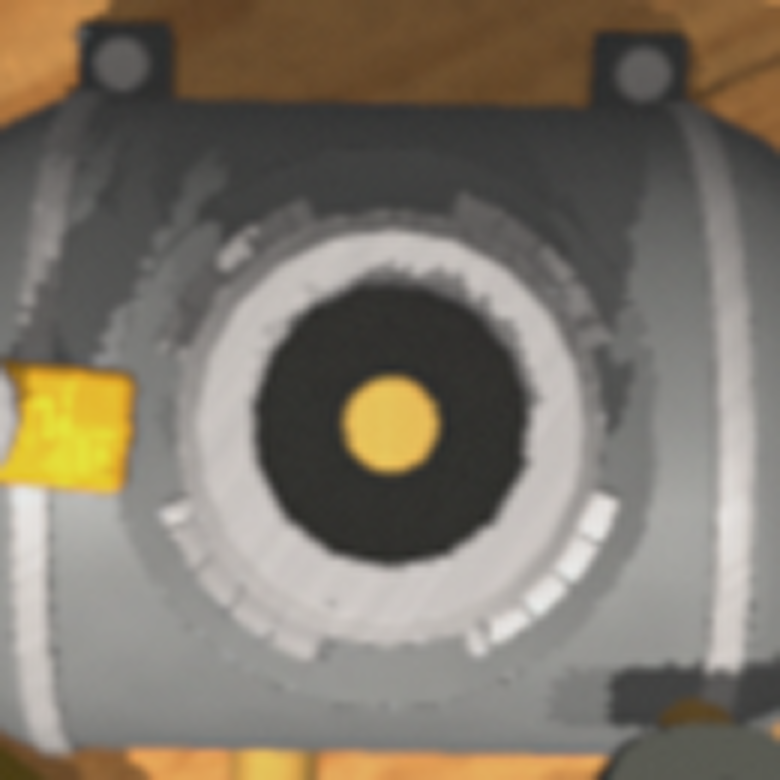

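View pics/w2k.png

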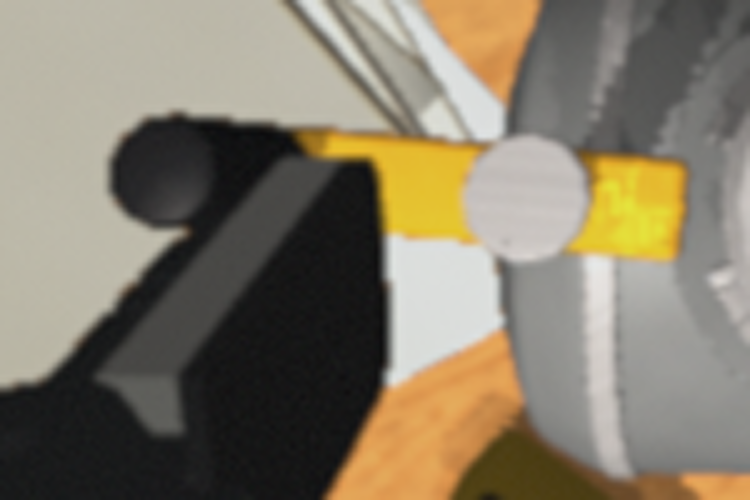

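View pics/w1c.png

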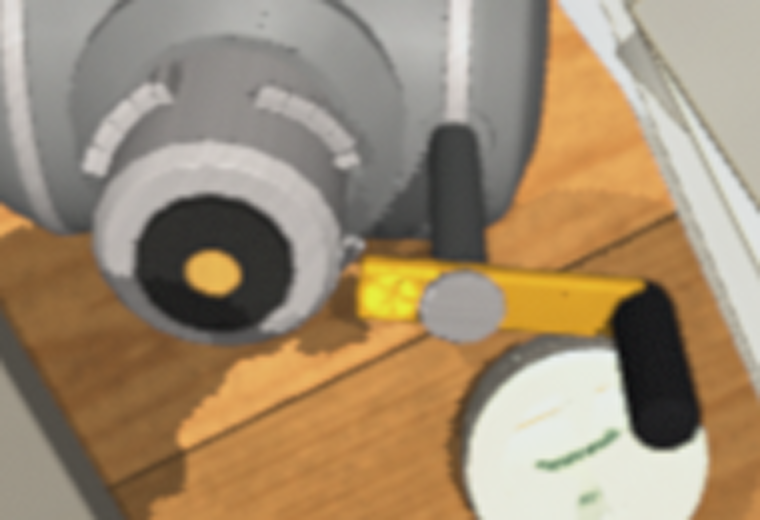

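```bash
python3 - <<'E'
from h import *
w=load('wrist','w1');v=load('wrist','w2');t=pose('top')
for n,a,b,c in [('dot',(233.3,188),(280.2,270.7),(373.3,226)),('post',(295.8,196.3),(205,269.6),(397,239.3)),('knobtop',(346,225),(132.6,264.4),(415,254))]:
    print(n,tri(ray(w,*a),ray(v,*b)), tri(ray(w,*a),ray(v,*b),ray(t,*c)))
psi=np.radians(-26.6);ex=np.array([np.cos(psi),np.sin(psi),0]);ey=np.array([-ex[1],ex[0],0])
a=np.radians(25);n=-np.sin(a)*ex+np.cos(a)*np.array([0,0,1]);xx=np.cos(a)*ex+np.sin(a)*np.array([0,0,1])
D=tri(ray(w,233.3,188),ray(v,280.2,270.7))[0]
N=D-0.005*n;print('neck',N)
# ramp ends on plane 25 mm below the mouth
for u,vv in [(480,650),(612,500),(170,510),(310,655)]:
    e,r=ray(v,215+u/6,200+vv/6);c=N-0.024*n; p=e+r*((c-e)@n)/(r@n)-c
    print(np.degrees(np.arctan2(p@ey,p@xx)),np.hypot(p@ey,p@xx))
for u,vv in [(303,203),(222,265),(460,200),(600,340)]:
    e,r=ray(v,215+u/6,200+vv/6);c=N-0.024*n; p=e+r*((c-e)@n)/(r@n)-c
    print(np.degrees(np.arctan2(p@ey,p@xx)),np.hypot(p@ey,p@xx))
for k in [(295.8,196.3,205,269.6),(346,225,132.6,264.4)]:
    p=tri(ray(w,*k[:2]),ray(v,*k[2:]))[0]-N; print(p@xx*1e3,p@ey*1e3,p@n*1e3)
# tank yaw: feet
f1=onz(v,215+122/6,200+62/6,.01);f2=onz(v,215+642/6,200+72/6,.01);d=f2-f1;print('yaw feet',np.degrees(np.arctan2(-d[0],d[1])))
E
```

```text
dot (array([ 0.45449035, -0.24499495,  0.19047178]), [np.float64(0.5024669351851059), np.float64(0.5024669351851319)]) (array([ 0.45439893, -0.24460771,  0.18966345]), [np.float64(0.6908373175518561), np.float64(0.7054989833536487), np.float64(0.8066412402017705)])
post (array([ 0.42339058, -0.29438843,  0.20007472]), [np.float64(0.44438926266764733), np.float64(0.44438926266745654)]) (array([ 0.42333609, -0.29389906,  0.19934627]), [np.float64(0.8869842231873274), np.float64(0.6341003039054574), np.float64(1.1627829267317542)])
knobtop (array([ 0.38896706, -0.32302721,  0.2296961 ]), [np.float64(0.17423204333360323), np.float64(0.17423204333356726)]) (array([ 0.38926941, -0.32204477,  0.22956233]), [np.float64(1.192167783795199), np.float64(0.8140112405396135), np.float64(1.984507615941373)])
neck [ 0.45637978 -0.2459411   0.18594024]
22.511008182254994 0.03546302674226457
70.99842379283044 0.035230958801623496
-68.22202874783902 0.034299602634332384
-18.5060209609904 0.03521588223822545
-159.20251698752472 0.034837016622222446
-133.4626455011388 0.033801819250663716
160.9389811407757 0.03486173736230298
110.35920397699343 0.034218631937041215
-1.0999695917012635 -58.09059431720025 16.1085945610719
-4.855702163799988 -99.11152390294247 50.54349784710749
yaw feet -27.924063713383735
```

```bash
cat >> h.py <<'E'
psi=np.radians(-27.7);ex=np.array([np.cos(psi),np.sin(psi),0]);ey=np.array([-ex[1],ex[0],0])
a=np.radians(25);n=-np.sin(a)*ex+np.cos(a)*np.array([0,0,1]);xx=np.cos(a)*ex+np.sin(a)*np.array([0,0,1])
N=np.array([.4565,-.246,.183])
def W(x,y,z): return N+(x*xx+y*ey+z*n)/1000
def knob(q,z=38): return W(-42*np.sin(q),-58-42*np.cos(q),z)
E
python3 - <<'E'
from h import *
c=get_obs()['ee_pos']
k0=knob(.07)+[0,0,-.017]
print(k0,(k0-c)*1e3)
for q in [.2,.4,.6,.8,1.,1.15,1.3,1.4]: print(q,np.round((knob(q)-knob(.07))*1e3))
E
```

```text
[ 0.39348739 -0.32574558  0.19919821] [ -15.10793638 -101.78175753  -91.97827822]
0.2 [-4.  3. -2.]
0.4 [-9.  8. -6.]
0.6 [-13.  15.  -9.]
0.8 [-16.  23. -11.]
1.0 [-17.  31. -14.]
1.15 [-17.  37. -15.]
1.3 [-16.  43. -16.]
1.4 [-15.  47. -16.]
```

>>> play_rows(commands="0.4 -5 -35 0 -1;0.4 -10 -70 0 -1;0.4 -15 -102 0 -1;0.4 -15 -102 -20 -1;0.4 -15 -102 -50 -1;0.4 -15 -102 -75 -1;0.4 -15 -102 -90 -1;0.4 -15 -102 -90 -1", force=20)

```text
time: 4.08
ee_pos: [0.3925, -0.3252, 0.1977]
tcp_rot: [179.9, -0.3, 152.2]
wrist_force: [-1.2, 0.6, -1.0]
opening: 0.0339
```

```bash
python3 - <<'E'
from h import *
o=get_obs();print(o['time'],o['ee_pos'],o['tcp_rot'],o['wrist_force'],o['opening'])
P,im=snap('wrist','w3')
print(proj(P,knob(.07,52)))
crop(im,130,200,300,220,2.6,'w3c')
E
```

```text
4.0833 [ 0.39248866 -0.32519799  0.19767799] [179.93798279  -0.30058957 152.21272445] [-1.20158662  0.63507671 -1.03538071] 0.03394664024168065
[278.4313203  289.20996046]
```

View pics/w3c.png

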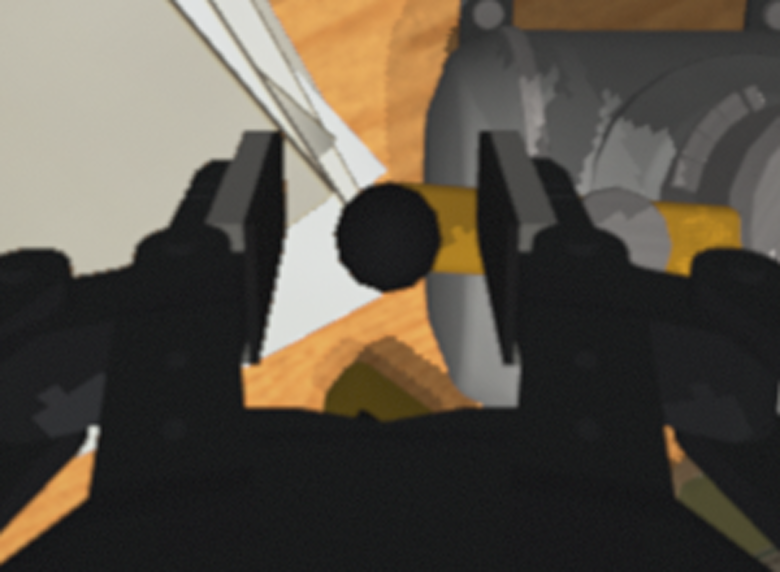

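>>> play_rows(commands="0.1 0 0 0 0;0.1 0 0 0 0;0.1 0 0 0 0;0.1 0 0 0 0;0.1 -4 3 -2 0;0.1 -9 8 -6 0;0.1 -13 15 -9 0;0.1 -16 23 -11 0;0.1 -17 31 -14 0;0.1 -17 37 -15 0", force=20)

```text
time: 4.97
ee_pos: [0.3721, -0.2905, 0.1866]
tcp_rot: [-179.5, -0.4, 152.1]
wrist_force: [-19.2, -8.3, -9.5]
opening: 0.0151
```

>>> play_rows(commands="0.1 1 6 -1 0;0.1 2 9 -1 0;0.1 2 9 -1 0;0.4 2 9 -1 0;0.4 2 9 -1 0;0.4 2 9 30 0;0.4 2 9 60 0;0.4 2 20 90 0;0.4 2 40 100 0;0.4 2 40 100 0")

```text
time: 5.8
ee_pos: [0.3797, -0.2478, 0.291]
tcp_rot: [180.0, 0.4, 152.4]
wrist_force: [-0.5, 0.2, -0.8]
opening: 0.0346
```

```bash
python3 - <<'E'
from h import *
o=get_obs();print(o['time'],o['ee_pos'],o['tcp_rot'],o['wrist_force'],o['opening'])
P,im=snap('wrist','w4')
for q in [1.1,1.3,1.45]:print(proj(P,knob(q,52)))
for z in (0,5,9): print(proj(P,W(0,0,z)))
E
```

```text
5.8 [ 0.37970463 -0.24780743  0.29099448] [179.99257817   0.4016022  152.40291203] [-0.45414223  0.23976971 -0.79705181] 0.034559909298398354
[220.70312118 233.46135052]
[231.93398304 229.17503269]
[240.73753116 227.46151649]
[321.35997997 283.94286505]
[322.18659171 284.28911846]
[322.86977423 284.57529475]
```

View pics/w4.png

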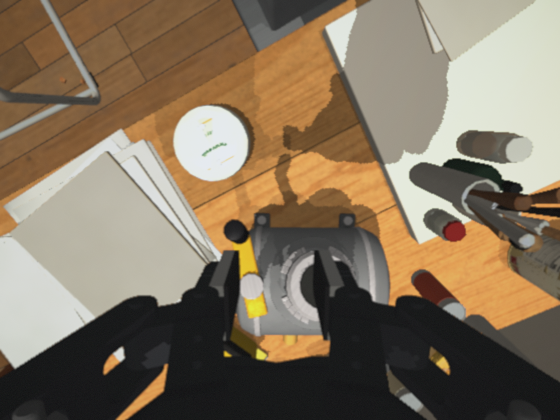

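>>> play_rows(commands="1 0 0 30 0;1 0 40 50 7;1 5 80 50 14;1 10 120 50 21;1 14 160 50 28;1 18 200 50 35;1 22 240 50 42;1 26 280 50 49;1 30 320 50 56;1 34 360 50 63")

```text
time: 6.68
ee_pos: [0.4128, 0.1129, 0.336]
tcp_rot: [-180.0, 0.0, -144.3]
wrist_force: [0.7, -1.1, 0.2]
opening: 0.0857
```

>>> play_rows(commands="1 4 40 0 7;1 8 80 0 12;1 12 120 -20 12;1 17 160 -40 12;1 22 195 -50 12;1 22 195 -50 12")

```text
time: 7.18
ee_pos: [0.4348, 0.3108, 0.281]
tcp_rot: [179.9, -0.3, -132.4]
wrist_force: [2.2, 0.2, -0.7]
opening: 0.0851
```

```bash
python3 - <<'E'
from h import *
o=get_obs();print(o['time'],o['ee_pos'],o['tcp_rot'],o['wrist_force'],o['q'])
P,im=snap('wrist','w5')
E
```

```text
7.1833 [0.4347878  0.31079386 0.28102265] [ 179.88002366   -0.26518918 -132.42839287] [ 2.16090635  0.15060916 -0.71249835] [ 3.55247871e+01  4.56503445e+00  1.52369895e+01  1.00956344e+02
  6.19865062e-02 -1.20466962e+01]
```

View pics/w5.png

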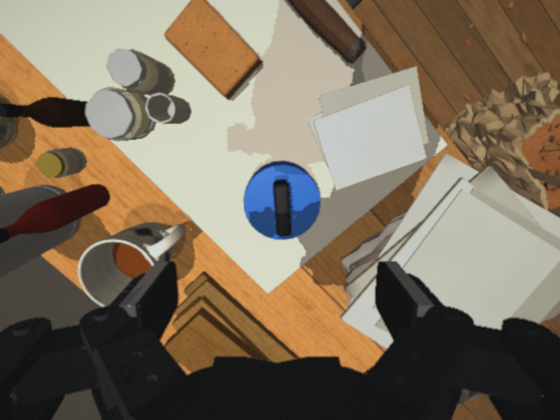

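```bash
python3 - <<'E'
from h import *
im=cv2.imread('pics/w5.png');crop(im,225,145,120,110,6,'w5c')
v=load('wrist','w5')
hsv=cv2.cvtColor(im,cv2.COLOR_BGR2HSV)
m=cv2.inRange(hsv,(100,100,40),(130,255,255));c=max(cv2.findContours(m,0,2)[0],key=cv2.contourArea)
(e,ax,an)=cv2.fitEllipse(cv2.convexHull(c));print(e,ax,an)
d=((hsv[:,:,2]<60)*255).astype(np.uint8); mm=np.zeros_like(d);cv2.drawContours(mm,[cv2.convexHull(c)],-1,255,-1)
d&=cv2.erode(mm,np.ones((7,7)));k=max(cv2.findContours(d,0,2)[0],key=cv2.contourArea)
print(cv2.minAreaRect(k),cv2.boundingRect(k))
print(onz(v,282,200,.1),onz(v,281.5,184,.13),'mug',onz(v,115,272,.1),onz(v,185,235,.1))
E
```

```text
(281.4142761230469, 200.39688110351562) (75.70486450195312, 76.98385620117188) 170.95213317871094
((281.97076416015625, 207.473876953125), (55.30360794067383, 14.5331449508667), 86.8201675415039) (274, 180, 17, 56)
[0.43699718 0.32141601 0.1       ] [0.42309322 0.30448298 0.13      ] mug [0.62147091 0.25963013 0.1       ] [0.53615532 0.28119156 0.1       ]
```

View pics/w5c.png

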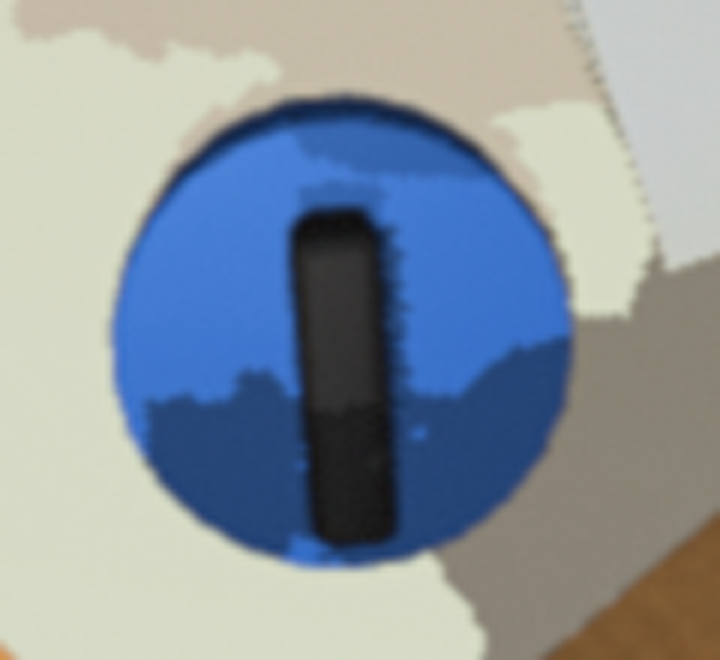

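>>> play_rows(commands="0.6 0 0 -30 0;0.6 0 0 -60 0;0.6 0 0 -80 0;0.6 0 0 -80 0;0.6 0 0 -80 0")

```text
time: 7.65
ee_pos: [0.4347, 0.305, 0.2064]
tcp_rot: [180.0, -0.1, -132.7]
wrist_force: [0.9, 0.2, 0.7]
opening: 0.0511
```

```bash
python3 - <<'E'
from h import *
o=get_obs();print(o['time'],o['ee_pos'],o['tcp_rot'],o['wrist_force'])
P,im=snap('wrist','w6');crop(im,180,130,200,150,4,'w6c')
E
```

```text
7.65 [0.4346696  0.30503144 0.20642884] [ 1.79995819e+02 -5.07510160e-02 -1.32679319e+02] [0.89988414 0.24162575 0.69022505]
```

View pics/w6c.png

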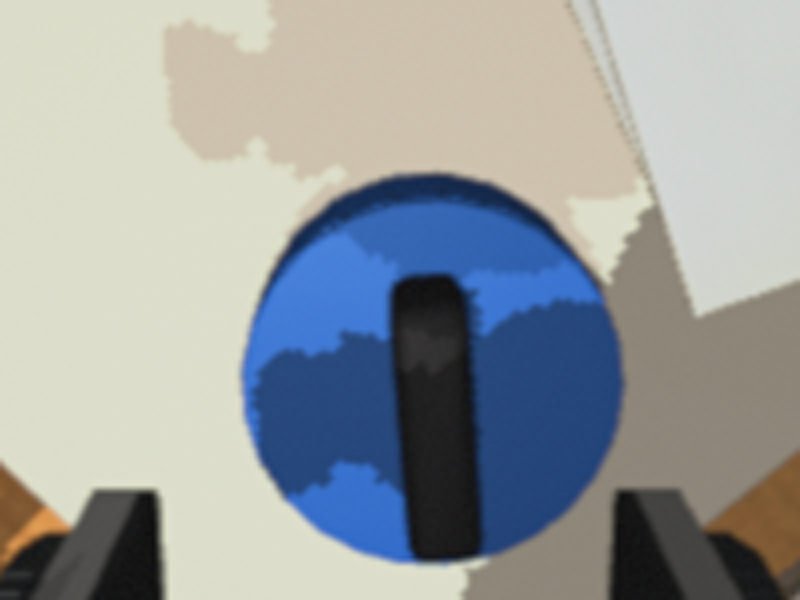

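```bash
python3 - <<'E'
from h import *
v=load('wrist','w5');w=load('wrist','w6');t=pose('top')
a=tri(ray(v,284.2,235.5),ray(w,291.75,269));b=tri(ray(v,281.2,185),ray(w,287.5,205.5))
print(a,b)
# plane version from w6 at z .13
for z in (.127,.13,.133):
    A=onz(w,291.75,269,z);B=onz(w,287.5,205.5,z);print(z,(A+B)/2,np.linalg.norm(A-B),np.degrees(np.arctan2(*(A-B)[1::-1])))
# cap circle, top at z~.1
im=cv2.imread('pics/w6.png');hsv=cv2.cvtColor(im,cv2.COLOR_BGR2HSV)
# rim extreme left/right of top circle & bottom
for z in (.098,.101): print(onz(w,180+243/4,130+382/4,z),onz(w,180+623/4,130+382/4,z),(onz(w,180+243/4,130+382/4,z)+onz(w,180+623/4,130+382/4,z))/2)
E
```

```text
(array([0.46218856, 0.35308398, 0.09272505]), [np.float64(0.0905453274086865), np.float64(0.09054532740867453)]) (array([0.4300165 , 0.31315088, 0.07583079]), [np.float64(0.0033434509634700156), np.float64(0.003343450963561034)])
0.127 [0.43747266 0.32112187 0.127     ] 0.04820083668426842 51.5682893624952
0.13 [0.4368295  0.32022743 0.13      ] 0.04755024888970931 51.568289362495186
0.133 [0.43618634 0.31933299 0.133     ] 0.04689966109515017 51.568289362495214
[0.46527978 0.29534339 0.098     ] [0.409477  0.3467854 0.098    ] [0.43737839 0.32106439 0.098     ]
[0.46437885 0.29485997 0.101     ] [0.40924232 0.34568778 0.101     ] [0.43681059 0.32027387 0.101     ]
```

```bash
python3 - <<'E'
from h import *
w=load('wrist','w6')
for z in (.098,.101,.104):
    A=onz(w,291.75,269,z);B=onz(w,287.5,205.5,z);print(z,(A+B)/2,np.linalg.norm(A-B),np.degrees(np.arctan2(*(A-B)[1::-1])))
for z in (.066,.069,.072): 
    A,B=onz(w,180+243/4,130+382/4,z),onz(w,180+623/4,130+382/4,z);C=onz(w,180+432/4,130+562/4,z);print((A+B)/2,np.linalg.norm(A-B),C)
print(get_obs()['ee_pos'])
E
```

```text
0.098 [0.44368988 0.32976813 0.098     ] 0.054489852031672836 51.56828936249516
0.101 [0.44304672 0.32887369 0.101     ] 0.05383926423711377 51.56828936249518
0.104 [0.44240356 0.32797925 0.104     ] 0.053188676442554705 51.5682893624952
[0.44343497 0.32949662 0.066     ] 0.08556201467467237 [0.47324385 0.36212715 0.066     ]
[0.44286716 0.3287061  0.069     ] 0.0846558434858203 [0.47236034 0.36099105 0.069     ]
[0.44229936 0.32791558 0.072     ] 0.08374967229696827 [0.47147684 0.35985494 0.072     ]
[0.43510003 0.30549122 0.20772955]
```

>>> play_rows(commands="0.45 8 23 -30 4;0.45 8 23 -65 4;0.45 8 23 -90 4;0.45 8 23 -90 4;0.45 8 23 -90 4")

```text
time: 8.12
ee_pos: [0.4429, 0.3289, 0.1176]
tcp_rot: [-180.0, 0.0, -128.6]
wrist_force: [0.1, 0.8, 0.7]
opening: 0.0385
```

```bash
python3 - <<'E'
from h import *
o=get_obs();print(o['time'],o['ee_pos'],o['tcp_rot'],o['wrist_force'])
P,im=snap('wrist','w7');crop(im,130,150,300,250,2.4,'w7c')
E
```

```text
8.1167 [0.44292868 0.3288889  0.11758571] [-1.79994585e+02  1.00805586e-02 -1.28648353e+02] [0.09892192 0.83481207 0.70591809]
```

View pics/w7c.png

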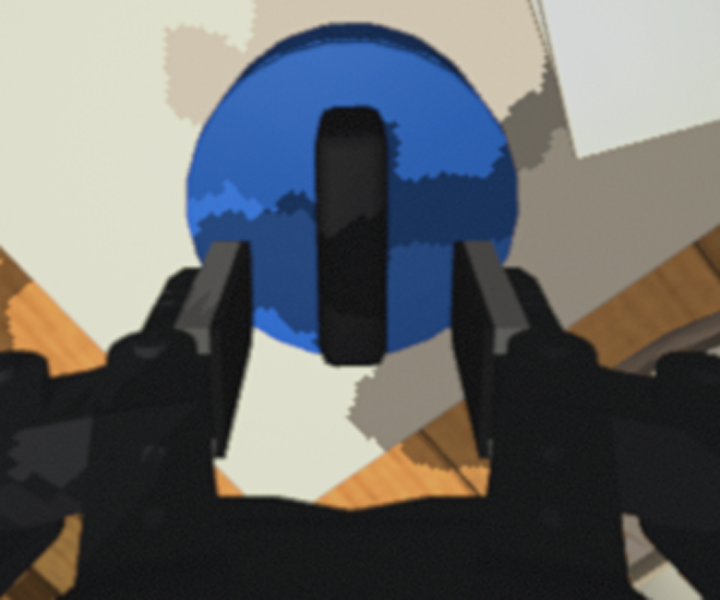

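```bash
python3 - <<'E'
from h import *
v=load('wrist','w7');w=load('wrist','w6')
a=tri(ray(v,277.2,301.5),ray(w,291.75,269));b=tri(ray(v,130+351/2.4,150+138/2.4),ray(w,287.5,205.5))
print(a,b,(a[0]+b[0])/2)
E
```

```text
(array([0.45928494, 0.34910052, 0.10302672]), [np.float64(0.11343994008122488), np.float64(0.11343994008105807)]) (array([0.41851435, 0.29671201, 0.15548659]), [np.float64(0.564133979297306), np.float64(0.5641339792972664)]) [0.43889965 0.32290626 0.12925666]
```

>>> play_rows(commands="0.45 -1 -1 -25 0;0.45 -1 -1 -40 0;0.45 -1 -1 -40 0;0.1 -1 -1 -40 0;0.1 -1 -1 -40 0;0.1 -1 -1 -40 0;0.1 -1 -1 -40 0;0.1 -1 -1 -20 0;0.1 -1 -1 20 0;0.1 -1 -1 60 0", force=25)

```text
time: 9.0
ee_pos: [0.4411, 0.3276, 0.1777]
tcp_rot: [180.0, -0.1, -128.6]
wrist_force: [2.0, 0.0, -0.8]
opening: 0.0156
```

```bash
python3 - <<'E'
from h import *
o=get_obs();print(o['time'],o['ee_pos'],o['tcp_rot'],o['wrist_force'],o['opening'])
P,im=snap('wrist','w8')
# target: home grip etc
g=W(0,0,40); print('grip at 40:',g, 'N',N)
E
```

```text
9.0 [0.44109171 0.32761379 0.17773179] [ 1.79977756e+02 -7.59890263e-02 -1.28629760e+02] [ 1.98145793  0.04871569 -0.84333731] 0.015618050076703763
grip at 40: [ 0.44153266 -0.23814197  0.21925231] N [ 0.4565 -0.246   0.183 ]
```

View pics/w8.png

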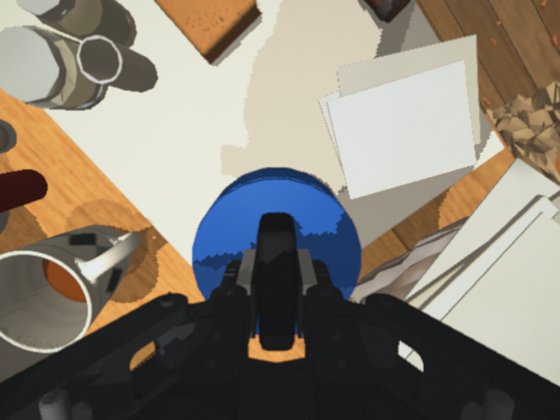

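```bash
python3 - <<'E'
from h import *
im=cv2.imread('pics/top0.png'); crop(im,265,190,110,120,5,'t0e')
t=pose('top')
im2=cv2.imread('pics/w2.png');g=cv2.cvtColor(im,cv2.COLOR_BGR2HSV)
for r in (240,260,275,285,295,302):
    row=g[r,290:345,1].astype(int); c=np.argmax(np.abs(np.diff(row)));print(r,290+c+.5,onz(t,290.5+c+.5,r,.029))
w=load('wrist','w2');s=im2[:, :, ::-1]
g2=cv2.cvtColor(im2,cv2.COLOR_BGR2HSV)
for v in (60,100,140,180):
    row=g2[v,290:400,1].astype(int);c=np.argmax(np.abs(np.diff(row)));print(v,290+c+.5,onz(w,290.5+c,v,.029))
E
```

```text
240 314.5 [ 0.43316709 -0.12645956  0.029     ]
260 314.5 [ 0.38035155 -0.12548199  0.029     ]
275 314.5 [ 0.34129906 -0.12474761  0.029     ]
285 314.5 [ 0.31553181 -0.12425761  0.029     ]
295 314.5 [ 0.28997952 -0.12376738  0.029     ]
302 315.5 [ 0.27221739 -0.12602309  0.029     ]
60 311.5 [ 0.30845674 -0.12961572  0.029     ]
100 329.5 [ 0.35673577 -0.12913085  0.029     ]
140 346.5 [ 0.40752935 -0.1297056   0.029     ]
180 364.5 [ 0.46217511 -0.12923008  0.029     ]
```

View pics/t0e.png

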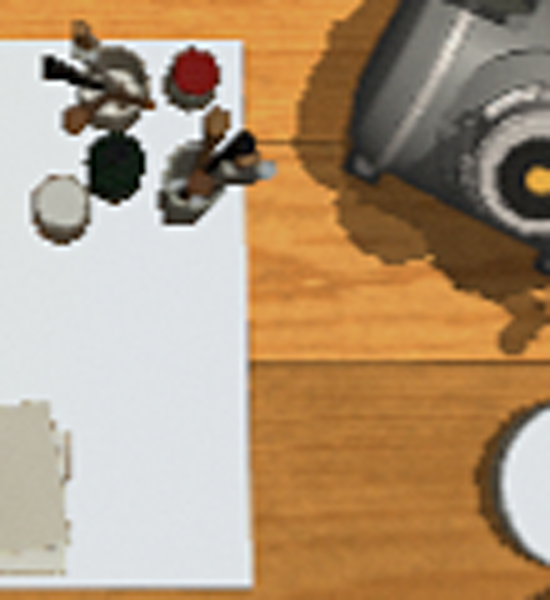

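>>> play_rows(commands="0.1 -12 -30 40 5;0.1 -24 -70 60 10;0.1 -36 -110 60 15;0.1 -48 -150 60 20;0.1 -60 -190 60 25;0.1 -72 -230 60 30;0.1 -84 -270 60 35;0.1 -96 -310 60 39;0.1 -108 -350 60 39;0.1 -121 -388 60 39")

```text
time: 9.88
ee_pos: [0.3233, -0.0507, 0.2378]
tcp_rot: [-179.8, -0.0, -89.6]
wrist_force: [0.7, -0.1, -0.9]
opening: 0.0156
```

>>> play_rows(commands="0.1 0 -40 -20 0;0.1 0 -80 -60 0;0.1 0 -98 -100 0;0.1 0 -98 -130 0;0.1 0 -98 -150 0;0.1 0 -98 -150 0")

```text
time: 10.38
ee_pos: [0.3219, -0.147, 0.0826]
tcp_rot: [179.7, 0.1, -89.7]
wrist_force: [-0.7, 0.8, -1.0]
opening: 0.0154
```

```bash
python3 - <<'E'
from h import *
o=get_obs();print(o['time'],o['ee_pos'],o['tcp_rot'],o['wrist_force'],o['opening'])
P,im=snap('wrist','w9')
P,im=snap('side','s9');crop(im,150,200,160,120,5,'s9c')
E
```

```text
10.3833 [ 0.32187656 -0.14703729  0.08258353] [ 1.79702449e+02  1.36320866e-01 -8.97434190e+01] [-0.74606947  0.7925683  -0.98452756] 0.015366427246573134
```

View pics/w9.png

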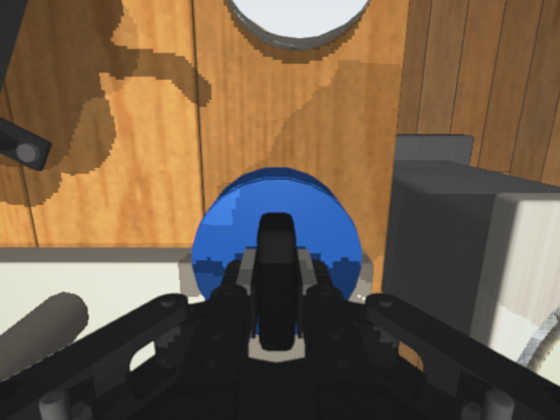

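View pics/s9c.png

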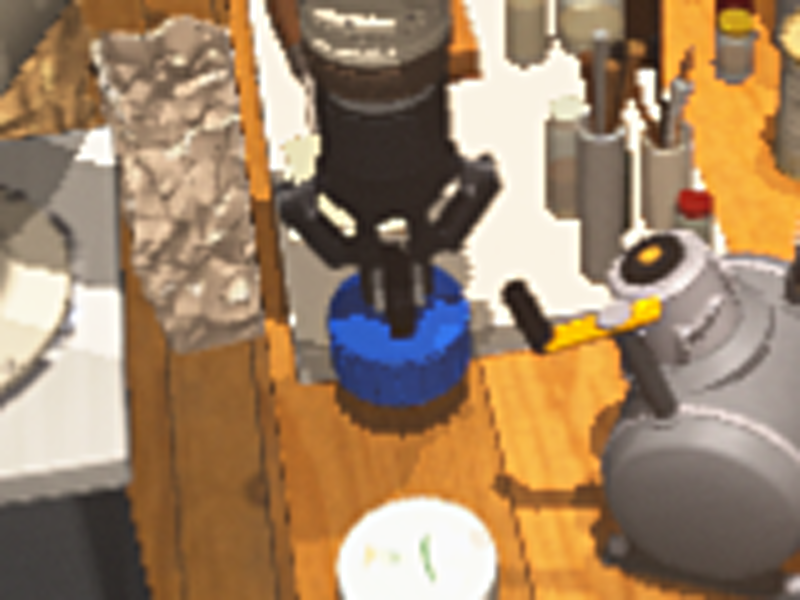

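>>> play_rows(commands="0.1 0 0 0 0;0.1 0 0 0 0")

```text
time: 10.65
ee_pos: [0.3256, -0.1474, 0.0889]
tcp_rot: [-179.8, -0.1, -89.6]
wrist_force: [0.0, 0.8, -1.1]
opening: 0.0152
```

```bash
python3 - <<'E'
from h import *
P=load('wrist','w9')
print(onz(P,100,248,.029),onz(P,380,248,.029))
o=get_obs();print(o['time'],o['ee_pos'],o['tcp_rot'],o['wrist_force'],o['opening'])
P,im=snap('wrist','w10');g=cv2.cvtColor(im,cv2.COLOR_BGR2HSV)
for c in (60,100,140,170):
    col=g[200:280,c,1].astype(int);print(onz(P,c,200+np.argmax(np.abs(np.diff(col)))+.5,.029))
for c in (100,170): print(g[235:275,c,1])
E
```

```text
[ 0.43336703 -0.1359961   0.029     ] [ 0.25549582 -0.13643097  0.029     ]
10.65 [ 0.32556954 -0.14743846  0.08887547] [-1.79800576e+02 -8.79786072e-02 -8.95770338e+01] [ 0.02527324  0.76865036 -1.14307063] 0.015194627806665188
[ 0.46732727 -0.13630646  0.029     ]
[ 0.44118981 -0.13652337  0.029     ]
[ 0.41509196 -0.13604488  0.029     ]
[ 0.39543604 -0.13621248  0.029     ]
[155 155 155 158 159 157 158 160 148  89  39  35  33  33  35  32  33  32
  36  34  36  34  33  38  37  27  18  16  16  16  15  16  15  16  15  16
  15  15  15  15]
[150 149 150 150 149 151 154 156 151 121  65  35  32  32  36  34  32  36
  34  36  34  33  35  36  37  33  20  16  15  15  15  15  15  15  15  15
  15  15  16  15]
```

```bash
python3 - <<'E'
from h import *
P=load('wrist','w10')
print(onz(P,100,261,.029),onz(P,170,261.5,.029),onz(P,100,244,.0))
E
```

```text
[ 0.442826   -0.12411958  0.029     ] [ 0.39635816 -0.12415033  0.029     ] [ 0.45773451 -0.12487559  0.        ]
```

>>> play_rows(commands="0.1 0 -7 0 0;0.1 0 -7 -6 0;0.1 0 -7 -11 0;0.1 0 -7 -14 0;0.1 0 -7 -16 0;0.1 0 -7 -18 0;0.1 0 -7 -20 0;0.1 0 -7 -20 0")

```text
time: 11.37
ee_pos: [0.3258, -0.158, 0.0703]
tcp_rot: [-179.7, -0.6, -89.7]
wrist_force: [-10.3, -16.4, 31.7]
opening: 0.0155
```

```bash
python3 - <<'E'
from h import *
o=get_obs();print(o['time'],o['ee_pos'],o['tcp_rot'],o['wrist_force'],o['opening'])
P,im=snap('wrist','w11')
P,im=snap('side','s11');crop(im,150,200,160,120,5,'s11c')
E
```

```text
11.3667 [ 0.32582495 -0.15795862  0.07028561] [-179.73246591   -0.568891    -89.71624271] [-10.33831625 -16.43731692  31.66331372] 0.015486918681982187
```

View pics/w11.png

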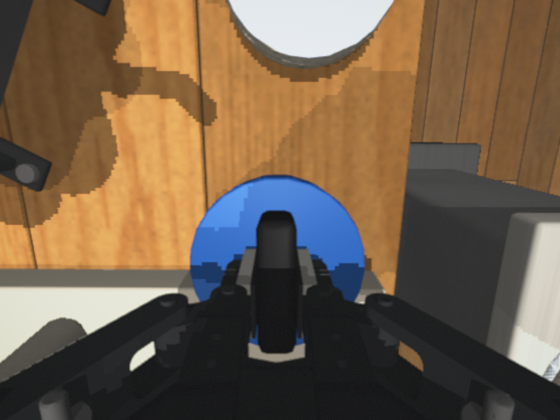

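View pics/s11c.png

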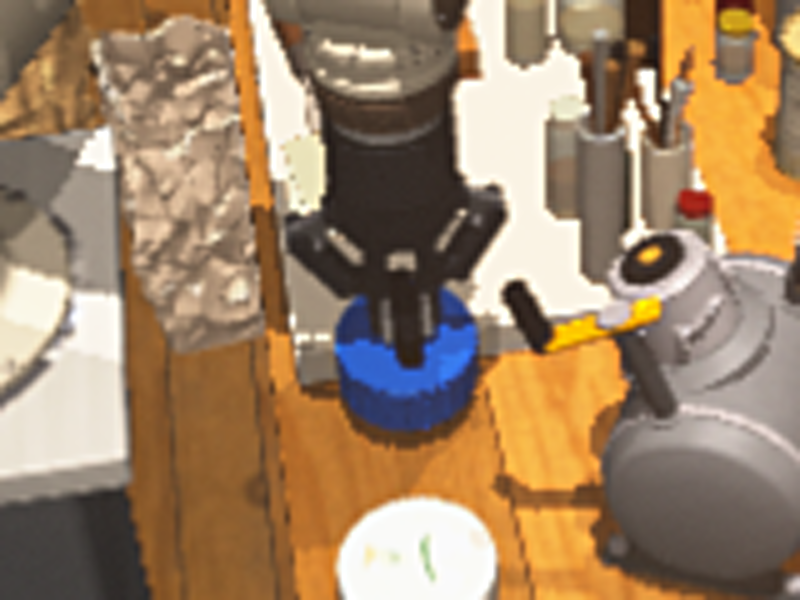

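>>> play_rows(commands="0.1 0 0 -1 0;0.1 0 0 -3 0;0.1 0 0 -5 0;0.1 0 0 -5 0;0.1 0 0 -5 0", force=20)

```text
time: 11.88
ee_pos: [0.326, -0.1587, 0.066]
tcp_rot: [-179.7, -0.7, -89.7]
wrist_force: [-13.0, -20.2, 36.7]
opening: 0.0158
```

```bash
python3 - <<'E'
from h import *
o=get_obs();print(o['time'],o['ee_pos'],o['tcp_rot'],o['wrist_force'],o['opening'])
P,im=snap('wrist','w12')
P,im=snap('side','s12');crop(im,150,200,160,120,5,'s12c')
E
```

```text
11.8833 [ 0.32600138 -0.15867543  0.06599628] [-179.70679086   -0.67474351  -89.74060478] [-12.95966715 -20.19393578  36.6974341 ] 0.015783708783698853
```

View pics/s12c.png

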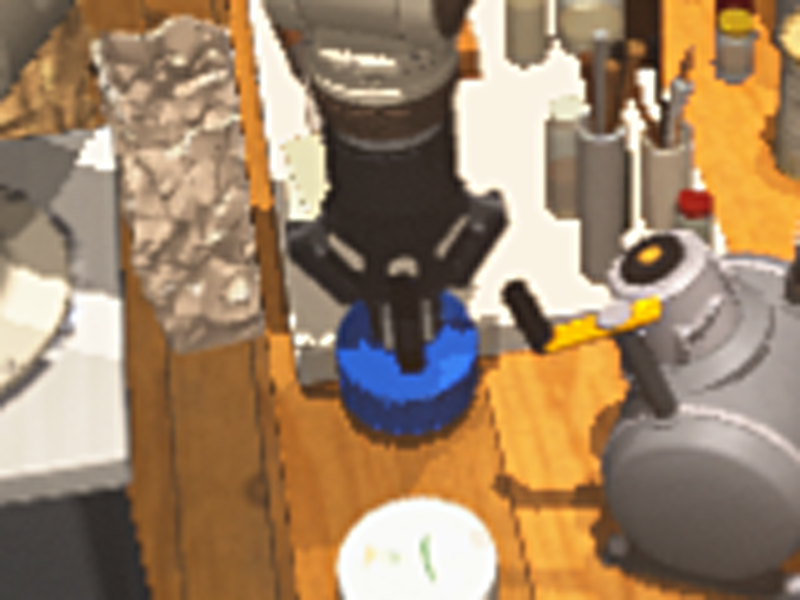

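View pics/w12.png

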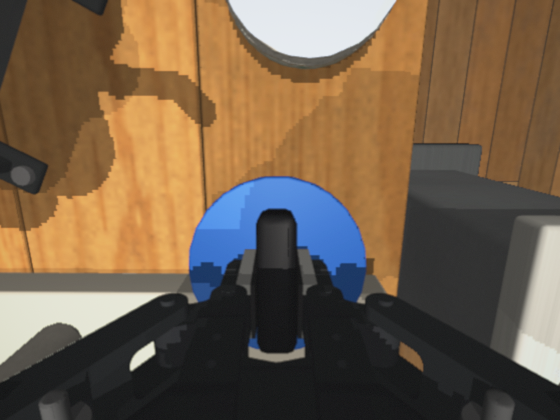

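```bash
python3 - <<'E'
from h import *
from scipy.optimize import brentq
for nm,row in (('w10',170),('w11',176.5),('w12',177.5)):
    P=load('wrist',nm)
    # tcp from cam: invert
    c=P[0];T=np.array(c['mount']); Rt=P[1]@T[:3,:3].T; tcp=P[2]-Rt@T[:3,3]
    def f(th,up=.012,dz=-.020,r=.043):
        th=np.radians(th);p=tcp+[0,0,up]; u=r*np.cos(th)+dz*np.sin(th); w=-r*np.sin(th)+dz*np.cos(th)
        X=p+np.array([0,-u,w]); return proj(P,X)[1]-row
    def bar(th,up=.012,dz=.012,r=.028):
        th=np.radians(th);p=tcp+[0,0,up]; u=r*np.cos(th)+dz*np.sin(th); w=-r*np.sin(th)+dz*np.cos(th)
        return proj(P,p+np.array([0,-u,w]))[1], proj(P,p+np.array([0,-(-r*np.cos(th)+dz*np.sin(th)),r*np.sin(th)+dz*np.cos(th)]))[1]
    print(nm,[ (t,round(f(t)+row,1),np.round(bar(t),1)) for t in (0,10,20,25)])
E
python3 - <<'E'
import cv2
for n in ('w10','w12'):
    im=cv2.imread(f'pics/{n}.png'); cv2.imwrite(f'pics/{n}c.png',cv2.resize(im[150:370,170:390],None,fx=3,fy=3))
E
```

```text
w10 [(0, np.float64(176.2), array([229.2, 354.8])), (10, np.float64(182.2), array([221.1, 357.5])), (20, np.float64(190.3), array([215.5, 357.7])), (25, np.float64(195.0), array([213.7, 356.9]))]
w11 [(0, np.float64(176.2), array([228.5, 354.8])), (10, np.float64(182.4), array([220.5, 357.3])), (20, np.float64(190.5), array([215.1, 357.5])), (25, np.float64(195.2), array([213.3, 356.5]))]
w12 [(0, np.float64(176.2), array([228.3, 354.8])), (10, np.float64(182.4), array([220.4, 357.3])), (20, np.float64(190.6), array([215. , 357.4])), (25, np.float64(195.3), array([213.2, 356.5]))]
```

View pics/w10c.png

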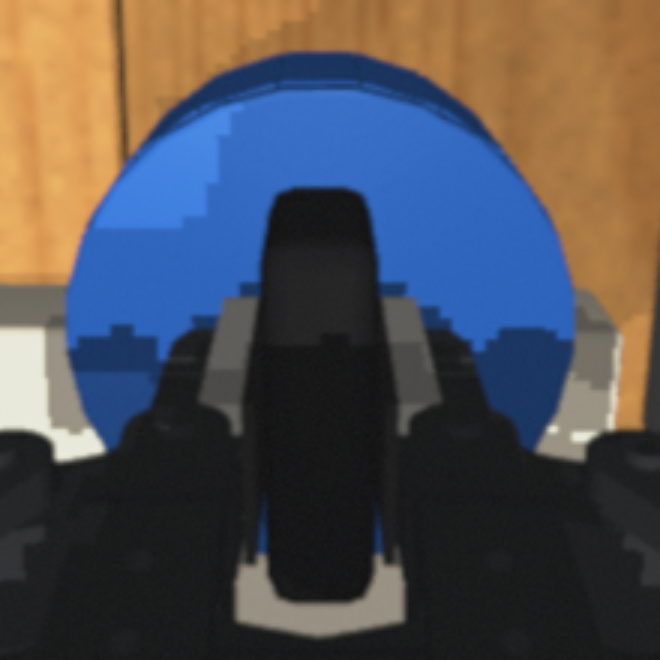

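View pics/w12c.png

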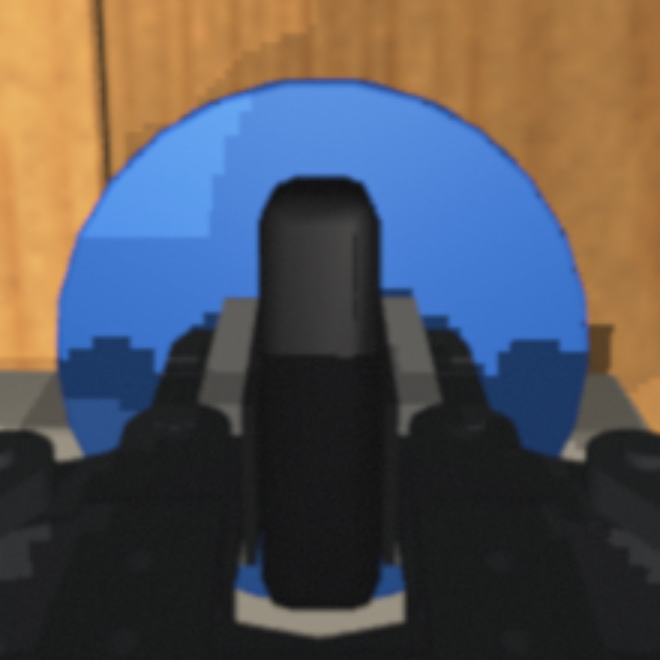

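>>> play_rows(commands="0.1 0 0 5 0;0.1 0 0 10 0;0.1 0 6 10 0;0.1 0 11 10 0;0.1 0 11 7 0;0.1 0 11 5 0;0.1 0 11 5 0")

```text
time: 12.57
ee_pos: [0.3242, -0.1436, 0.0678]
tcp_rot: [-180.0, -0.1, -89.6]
wrist_force: [-8.4, -3.0, 22.2]
opening: 0.0155
```

>>> play_rows(commands="0.25 0 0 0 0;0.25 0 0 0 0;0.25 0 0 0 0;0.25 0 0 0 0")

```text
time: 12.9
ee_pos: [0.325, -0.1438, 0.0672]
tcp_rot: [-179.9, -0.1, -89.6]
wrist_force: [-1.0, -4.1, 11.1]
opening: 0.0215
```

```bash
python3 - <<'E'
from h import *
o=get_obs();print(o['time'],o['ee_pos'],o['tcp_rot'],o['wrist_force'],o['opening'])
P,im=snap('wrist','w13');crop(im,170,150,220,220,3,'w13c')
P,im=snap('side','s13');crop(im,150,200,160,120,5,'s13c')
E
```

```text
12.9 [ 0.32501242 -0.14377651  0.06721154] [-1.79887721e+02 -1.33277212e-01 -8.96081590e+01] [-1.03137436 -4.08448917 11.08773872] 0.021454560628459407
```

View pics/w13c.png

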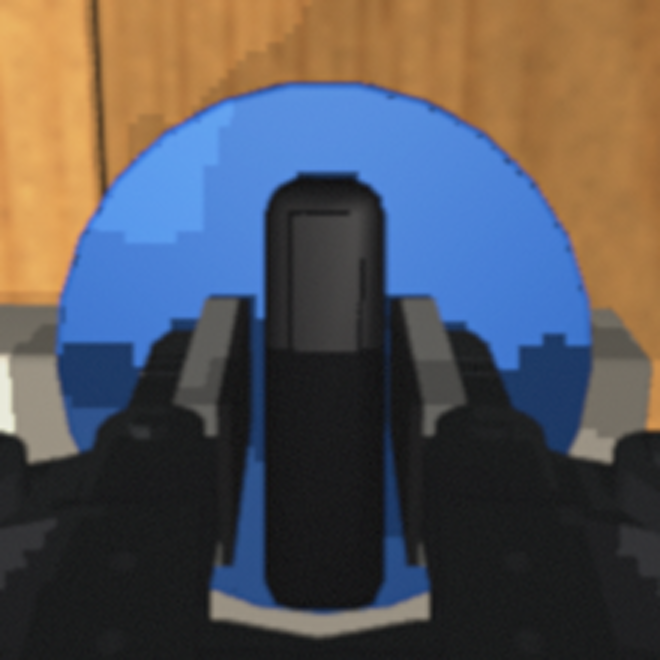

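View pics/s13c.png

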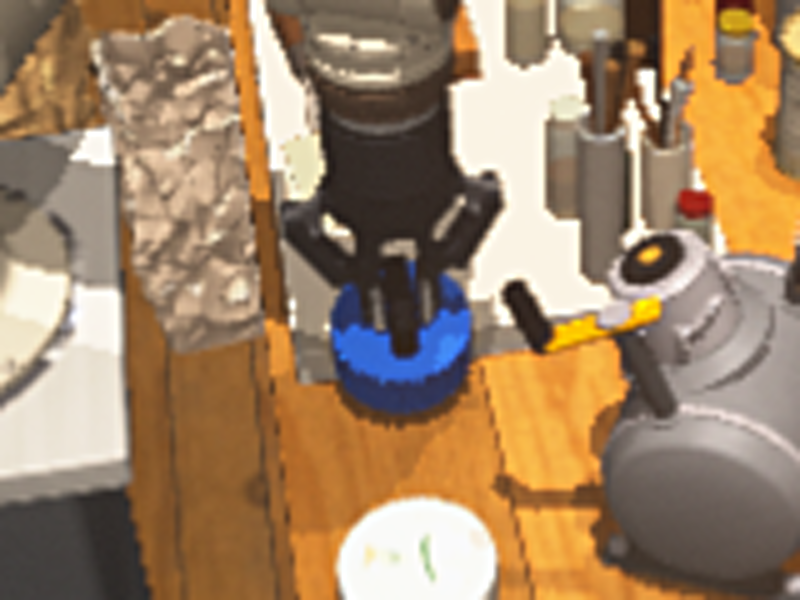

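>>> play_rows(commands="0.25 0 0 5 0;0.25 0 -4 10 0;0.25 0 -10 14 0;0.25 0 -10 14 0;0.25 0 -10 14 0")

```text
time: 13.42
ee_pos: [0.3242, -0.1535, 0.0802]
tcp_rot: [180.0, 0.0, -89.7]
wrist_force: [0.4, -0.1, -0.7]
opening: 0.0211
```

```bash
python3 - <<'E'
from h import *
o=get_obs();print(o['time'],o['ee_pos'],o['tcp_rot'],o['wrist_force'],o['opening'])
P,im=snap('wrist','w14');crop(im,170,150,220,220,3,'w14c')
P,im=snap('side','s14');crop(im,150,200,160,120,5,'s14c')
E
```

```text
13.4167 [ 0.32418457 -0.15352836  0.08019201] [ 1.79988806e+02  7.63803951e-03 -8.96679634e+01] [ 0.39436397 -0.12757224 -0.67261444] 0.02109837843764102
```

View pics/w14c.png

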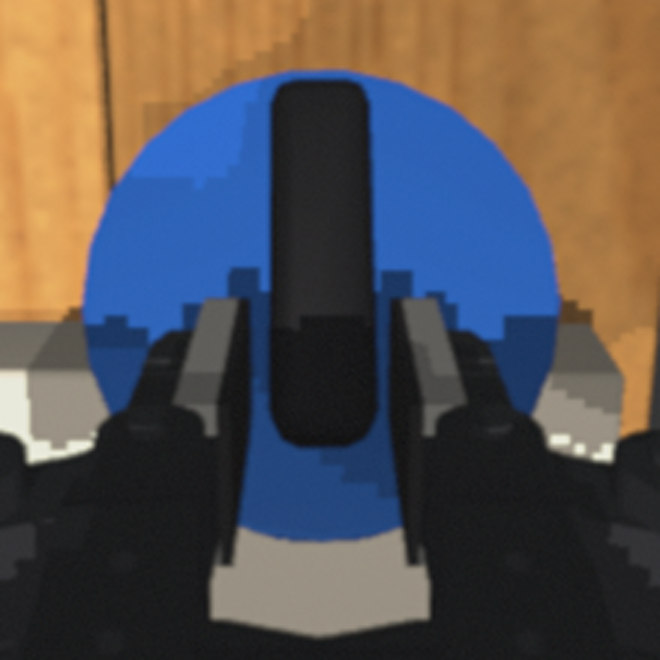

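View pics/s14c.png

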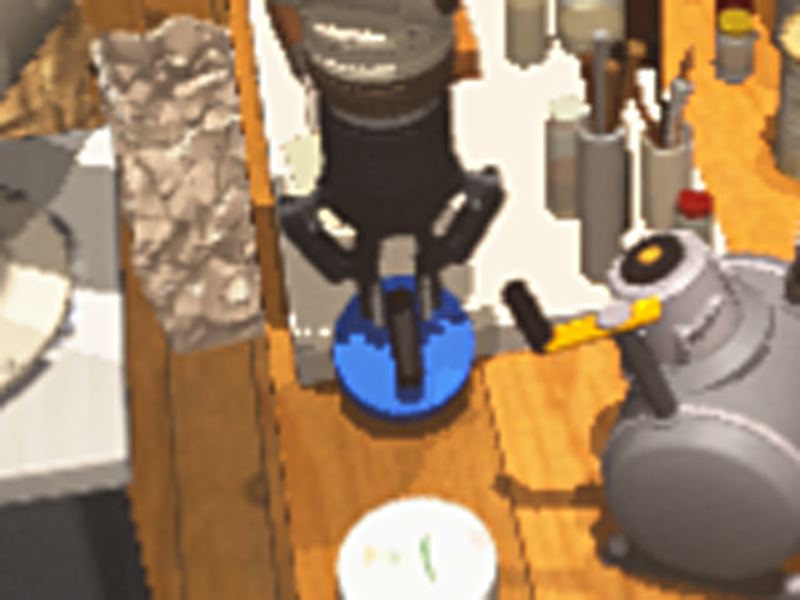

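```bash
python3 - <<'E'
from h import *
from scipy.optimize import least_squares
P=load('wrist','w14')
obs=[(28,14,178.5),(-28,14,297.5),(43,-18,173.5),(-43,-18,330)]
def f(p):
    y,z,th=p;th=np.radians(th);r=[]
    for u,w,row in obs:
        U=u*np.cos(th)+w*np.sin(th);V=-u*np.sin(th)+w*np.cos(th)
        r.append(proj(P,[.324,y-U/1e3,z+V/1e3])[1]-row)
    return r
s=least_squares(f,[-.17,.071,20],x_scale=[.01,.01,10]);print(s.x,s.fun)
E
```

```text
[-0.16341949  0.06805304 31.34898388] [-0.6913919   0.56321209  0.66945649 -0.51493863]
```

>>> play_rows(commands="0.25 0 -10 0 0;0.25 0 -10 -10 0;0.25 0 -10 -19 0;0.25 0 -10 -19 0;0.1 0 -10 -19 0;0.1 0 -10 -19 0;0.1 0 -10 -19 0;0.1 0 -10 -19 0", force=25)

```text
time: 14.18
ee_pos: [0.3243, -0.1632, 0.0615]
tcp_rot: [-180.0, -0.0, -89.6]
wrist_force: [-0.6, -0.9, -1.6]
opening: 0.0159
```

```bash
python3 - <<'E'
from h import *
o=get_obs();print(o['time'],o['ee_pos'],o['tcp_rot'],o['wrist_force'],o['opening'])
E
```

```text
14.1833 [ 0.32433573 -0.1632272   0.06147924] [-1.79982856e+02 -7.24438281e-03 -8.96187839e+01] [-0.61845128 -0.86216208 -1.6401177 ] 0.015868578616747817
```

>>> play_rows(commands="0.1 0 0 20 0;0.1 0 10 60 0;0.1 0 20 100 0;0.1 0 20 140 0;0.1 0 20 180 0;0.1 0 20 200 0;0.1 0 20 200 0;0.1 0 20 200 0")

```text
time: 14.85
ee_pos: [0.3248, -0.1434, 0.2622]
tcp_rot: [-179.9, -0.1, -89.6]
wrist_force: [0.2, 0.1, -2.0]
opening: 0.0158
```

```bash
python3 - <<'E'
from h import *
from scipy.optimize import least_squares
o=get_obs();print(o['time'],o['ee_pos'],o['tcp_rot'],o['wrist_force'],o['opening'])
P,im=snap('wrist','w15');crop(im,170,150,220,220,3,'w15c')
P,im=snap('side','s15');crop(im,150,60,180,160,4,'s15c')
E
```

```text
14.85 [ 0.32475098 -0.14341599  0.26217771] [-1.79887327e+02 -5.02851164e-02 -8.96161981e+01] [ 0.22483859  0.14188452 -2.01602194] 0.01579839736748442
```

View pics/w15c.png

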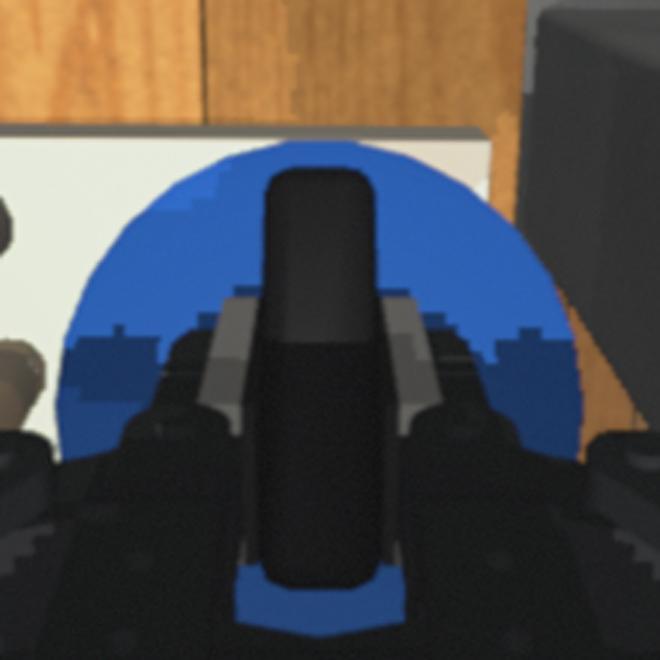

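View pics/s15.png

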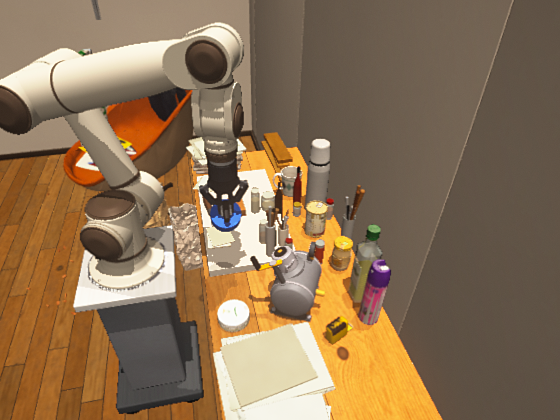

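```bash
python3 - <<'E'
from h import *
from scipy.optimize import least_squares
P=load('wrist','w15');tcp=[.32475,-.14342,.26218]
obs=[(28,14,207.8),(-28,14,345),(43,-18,196.7)]
def f(p):
    y,z,th=p;th=np.radians(th);r=[]
    for u,w,row in obs:
        U=u*np.cos(th)+w*np.sin(th);V=-u*np.sin(th)+w*np.cos(th)
        r.append(proj(P,[tcp[0],tcp[1]-y-U/1e3,tcp[2]+z+V/1e3])[1]-row)
    return r
s=least_squares(f,[0,.009,25],x_scale=[.01,.01,10]);print(s.x,s.fun)
# deck width: pixels at lateral ±43 at widest
y,z,th=s.x
for dx in (-.043,.043): print(proj(P,[tcp[0]+dx,tcp[1]-y+.018*np.sin(np.radians(th))*-1,tcp[2]+z-.018*np.cos(np.radians(th))]))
E
```

```text
[-3.39952261e-04  5.19446911e-03  3.01146259e+01] [ 0.00000000e+00  0.00000000e+00 -2.84217094e-14]
[363.61411272 244.7787672 ]
[189.81403681 243.53308842]
```

>>> play_rows(commands="0.1 0 0 5 -7;0.1 0 0 10 -14;0.1 0 0 15 -21;0.1 0 0 20 -28;0.1 0 0 25 -35;0.1 0 0 30 -42;0.1 0 0 35 -49;0.1 0 0 40 -56;0.1 0 0 40 -63;0.1 0 0 40 -70")

```text
time: 15.78
ee_pos: [0.3239, -0.1431, 0.3]
tcp_rot: [179.9, -0.1, -160.0]
wrist_force: [-0.1, 0.1, -0.6]
opening: 0.0159
```

>>> play_rows(commands="0.1 10 -9 0 -7;0.1 20 -18 0 -14;0.1 30 -27 0 -21;0.1 40 -36 0 -28;0.1 50 -45 0 -35;0.1 60 -54 0 -42;0.1 70 -63 0 -49;0.1 80 -72 -2 -56;0.1 85 -78 -10 -62;0.1 88 -81 -16 -62")

```text
time: 16.62
ee_pos: [0.4123, -0.2247, 0.283]
tcp_rot: [-180.0, -0.2, 138.1]
wrist_force: [-0.4, -0.1, -1.0]
opening: 0.0158
```

>>> play_rows(commands="0.1 0 0 0 0;0.1 0 0 0 0")

```text
time: 16.78
ee_pos: [0.4116, -0.2239, 0.2842]
tcp_rot: [-180.0, -0.1, 138.6]
wrist_force: [-0.2, -0.9, -1.1]
opening: 0.0157
```

```bash
python3 - <<'E'
from h import *
o=get_obs();print(o['time'],o['ee_pos'],o['tcp_rot'],o['wrist_force'],o['opening'])
P,im=snap('wrist','w16')
P,im=snap('side','s16');crop(im,220,190,140,110,5,'s16c')
P,im=snap('top','t16');crop(im,310,150,140,110,5,'t16c')
for z in (80,100): print(W(0,0,z))
E
```

```text
16.7833 [ 0.41160984 -0.22390738  0.28420247] [-1.79972099e+02 -1.35743635e-01  1.38561552e+02] [-0.19025386 -0.86576632 -1.12822574] 0.01571880541258389
[ 0.42656532 -0.23028394  0.25550462]
[ 0.41908165 -0.22635493  0.27363078]
```

View pics/w16.png

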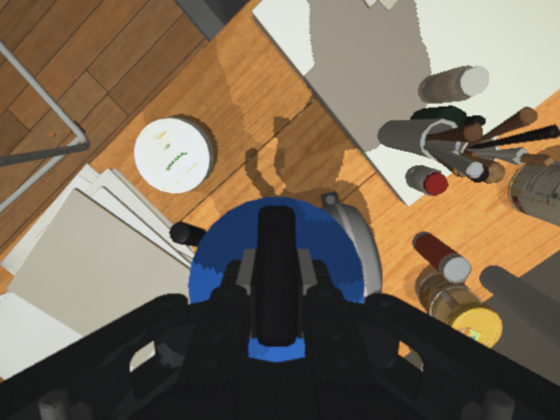

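View pics/s16c.png

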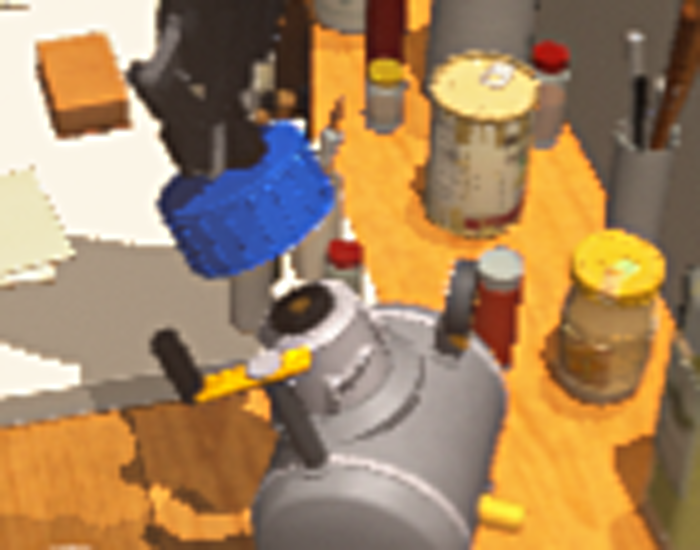

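>>> play_rows(commands="0.1 0 0 0 6;0.1 4 -2 -9 12;0.1 8 -4 -18 12;0.1 11 -6 -27 12;0.1 15 -8 -36 12;0.1 18 -9 -44 12;0.1 21 -11 -51 12;0.1 21 -11 -51 12")

```text
time: 17.6
ee_pos: [0.4332, -0.2352, 0.2323]
tcp_rot: [180.0, -0.1, 150.3]
wrist_force: [0.1, -0.9, -1.6]
opening: 0.0161
```

```bash
python3 - <<'E'
from h import *
o=get_obs();print(o['time'],o['ee_pos'],o['tcp_rot'],o['wrist_force'],o['opening'])
print(W(0,0,60))
P,im=snap('side','s17');crop(im,220,190,140,110,5,'s17c')
E
```

```text
17.6 [ 0.43322845 -0.2352131   0.23227508] [ 1.79998669e+02 -1.40977626e-01  1.50328089e+02] [ 0.11042123 -0.87242249 -1.63670846] 0.016065598590711373
[ 0.43404899 -0.23421296  0.23737847]
```

View pics/s17c.png

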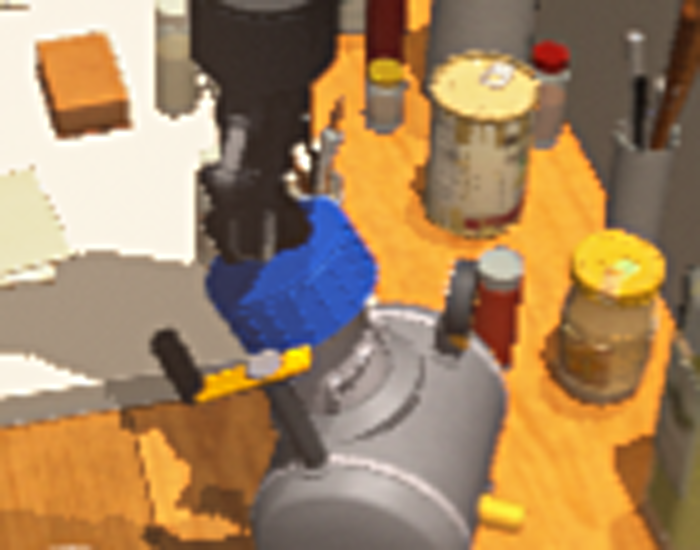

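>>> play_rows(commands="0.1 2 -1 -4 0;0.1 3 -2 -8 0;0.1 4 -2 -10 0;0.1 4 -2 -10 0")

```text
time: 17.98
ee_pos: [0.4368, -0.237, 0.2239]
tcp_rot: [180.0, -0.1, 150.4]
wrist_force: [-3.1, 2.9, -1.4]
opening: 0.0157
```

>>> play_rows(commands="0.1 1 -1 -3 0;0.1 2 -1 -5 0;0.1 4 -2 -9 0;0.1 4 -2 -9 0")

```text
time: 18.32
ee_pos: [0.4415, -0.2388, 0.2141]
tcp_rot: [179.9, -0.1, 150.4]
wrist_force: [0.8, 3.6, -3.9]
opening: 0.0156
```

```bash
python3 - <<'E'
from h import *
o=get_obs();print(o['time'],o['ee_pos'],o['tcp_rot'],o['wrist_force'],o['opening'])
d=(o['ee_pos']+[0,0,.0065]-N)*1e3;print(d@xx,d@ey,d@n)
P,im=snap('side','s18');crop(im,220,190,140,110,5,'s18c')
E
```

```text
18.3167 [ 0.44145789 -0.23883523  0.21408756] [ 1.79940231e+02 -7.44262269e-02  1.50389098e+02] [ 0.76862422  3.56129081 -3.94156317] 0.015571035042171971
0.7963665561758566 -0.6485607602655381 41.101933760804016
```

View pics/s18c.png

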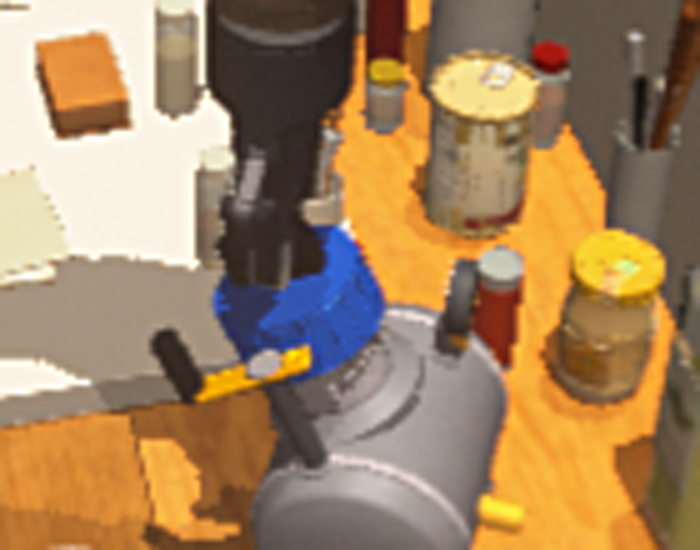

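>>> play_rows(commands="0.1 1 -1 -3 0;0.1 2 -1 -5 0;0.1 2 -1 -5 0;0.24 2 -1 -5 0;0.24 2 -1 -5 0;0.24 2 -1 -5 0;0.24 2 -1 -5 0")

```text
time: 18.95
ee_pos: [0.4434, -0.2407, 0.2108]
tcp_rot: [-180.0, 0.1, 150.4]
wrist_force: [0.8, 0.1, 0.3]
opening: 0.0207
```

```bash
python3 - <<'E'
from h import *
o=get_obs();print(o['time'],o['ee_pos'],o['tcp_rot'],o['wrist_force'],o['opening'])
P,im=snap('side','s19');crop(im,220,190,140,110,5,'s19c')
P,im=snap('wrist','w19');crop(im,170,150,220,220,3,'w19c')
E
```

```text
18.95 [ 0.44341318 -0.24066381  0.21078931] [-1.79975521e+02  7.63398236e-02  1.50354273e+02] [0.79408717 0.10779721 0.27594388] 0.02067242536920867
```

View pics/s19c.png

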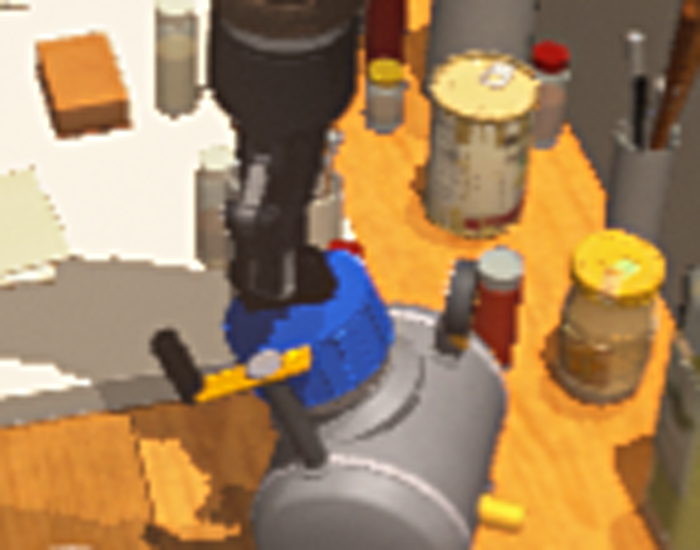

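View pics/w19c.png

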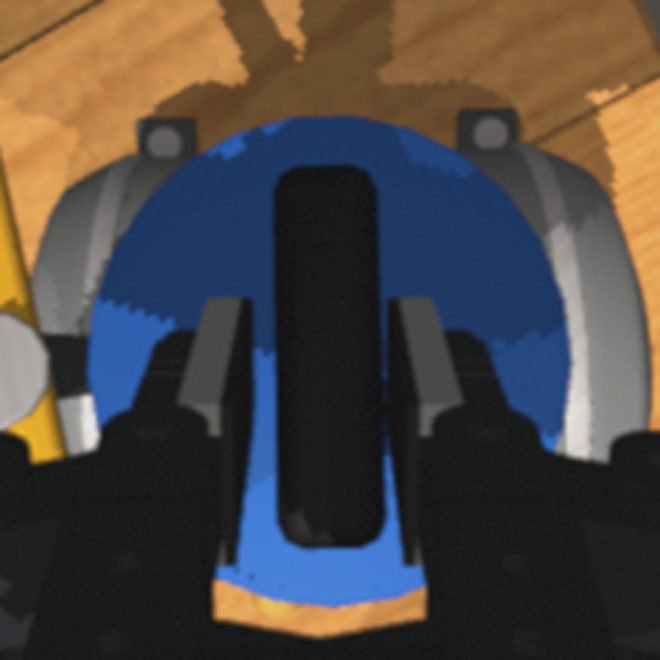

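```bash
cat >> h.py <<'E'
from scipy.optimize import least_squares
def fitcap(P,obs,beta0=0):
    # obs: (u,w along cap x', z'; in plane of lean through axis, row,col) ; unknown x,z in neck frame + col via y
    def f(p):
        r=[]
        for u,w,row,col in obs:
            q=proj(P,W(p[0]+u,p[1],p[2]+w)); r.append(q[1]-row)
            if col is not None: r.append(q[0]-col)
        return r
    s=least_squares(f,[0,0,30]);return s.x,np.round(s.fun,1)
E
python3 - <<'E'
from h import *
P=load('wrist','w19')
print(fitcap(P,[(-28,14,206.7,170+325/3),(28,14,331.7,170+333/3),(-43,-18,189,None),(43,-18,350.5,None)]))
E
```

```text
(array([-0.67123399, -0.5068313 , 23.59282887]), array([-1. , -0.7,  0.4,  0.6,  1. , -0.3]))
```

>>> play_rows(commands="0.22 0 1 -3 0;0.22 0 1 -3 4;0.22 0 1 -3 8;0.22 0 1 -3 12;0.22 0 1 -3 16;0.22 0 1 -3 16")

```text
time: 19.55
ee_pos: [0.4432, -0.2392, 0.2071]
tcp_rot: [-180.0, -0.0, 166.5]
wrist_force: [0.4, 1.0, 0.1]
opening: 0.0189
```

```bash
python3 - <<'E'
from h import *
o=get_obs();print(o['time'],o['ee_pos'],o['tcp_rot'],o['wrist_force'],o['torque'],o['opening'])
P,im=snap('wrist','w20');crop(im,170,150,220,220,3,'w20c')
E
```

```text
19.55 [ 0.44317746 -0.23923597  0.20713375] [-1.79997228e+02 -6.47034694e-04  1.66545274e+02] [0.37030612 0.98420696 0.11030857] [ 0.04755382 -0.0112517  -0.05526762] 0.018868020606236383
```

View pics/w20c.png

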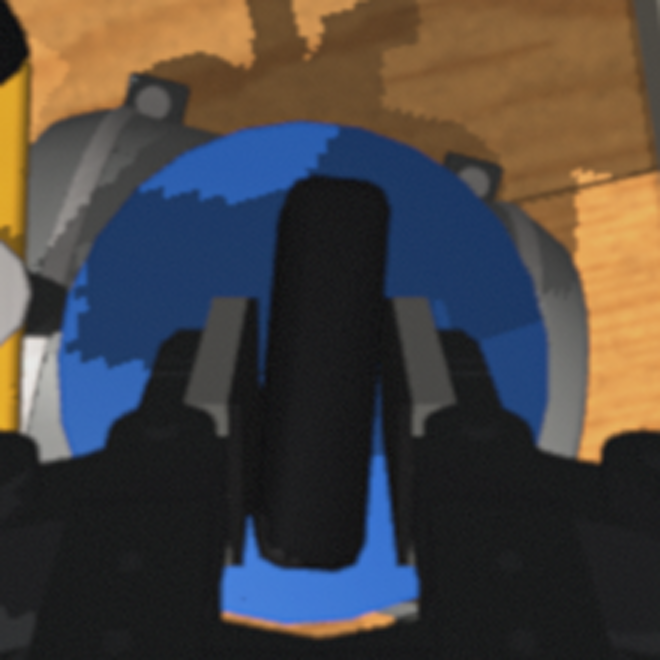

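>>> play_rows(commands="0.24 0 0 0 -6;0.24 0 0 0 -12;0.24 0 0 0 -18;0.24 0 0 0 -24;0.24 0 0 0 -30;0.24 0 0 0 -36;0.24 0 0 0 -36")

```text
time: 20.18
ee_pos: [0.4433, -0.2392, 0.2072]
tcp_rot: [180.0, 0.0, 130.0]
wrist_force: [-1.0, -0.0, 0.2]
opening: 0.0206
```

```bash
python3 - <<'E'
from h import *
o=get_obs();print(o['time'],o['ee_pos'],o['tcp_rot'],o['wrist_force'],o['torque'],o['opening'])
P,im=snap('wrist','w21');crop(im,170,150,220,220,3,'w21c')
E
```

```text
20.1833 [ 0.44327081 -0.23923071  0.2072384 ] [1.79996448e+02 6.88590867e-03 1.29966634e+02] [-0.9710018  -0.00843635  0.16453311] [-0.01861899  0.01551903 -0.00691799] 0.020599712958542855
```

View pics/w21c.png

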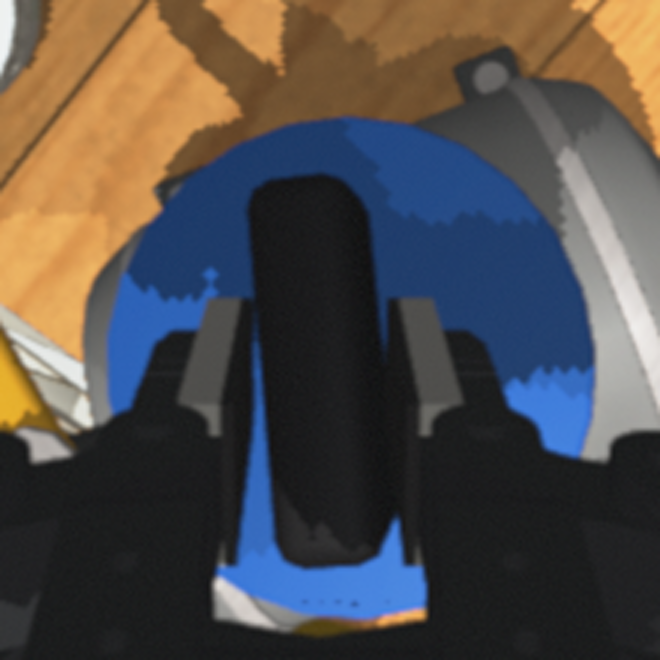

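>>> play_rows(commands="0.26 0 0 0 -5;0.26 0 0 -1 -10;0.26 0 0 -1 -15;0.26 0 0 -1 -20;0.26 0 0 -1 -25;0.26 0 0 -1 -30;0.26 0 0 -1 -30")

```text
time: 20.82
ee_pos: [0.4444, -0.2392, 0.2059]
tcp_rot: [179.9, 0.0, 100.3]
wrist_force: [7.4, -0.1, -3.9]
opening: 0.0224
```

```bash
python3 - <<'E'
from h import *
o=get_obs();print(o['time'],o['ee_pos'],o['tcp_rot'],o['wrist_force'],o['torque'],o['opening'])
P,im=snap('wrist','w22');crop(im,170,150,220,220,3,'w22c')
P,im=snap('side','s22');crop(im,220,190,140,110,5,'s22c')
E
```

```text
20.8167 [ 0.44435584 -0.23920108  0.20587515] [1.79885705e+02 1.13788871e-03 1.00276748e+02] [ 7.40121401 -0.06628887 -3.87728354] [ 0.0301479  -1.58491965  0.29545727] 0.02235143075803812
```

View pics/w22c.png

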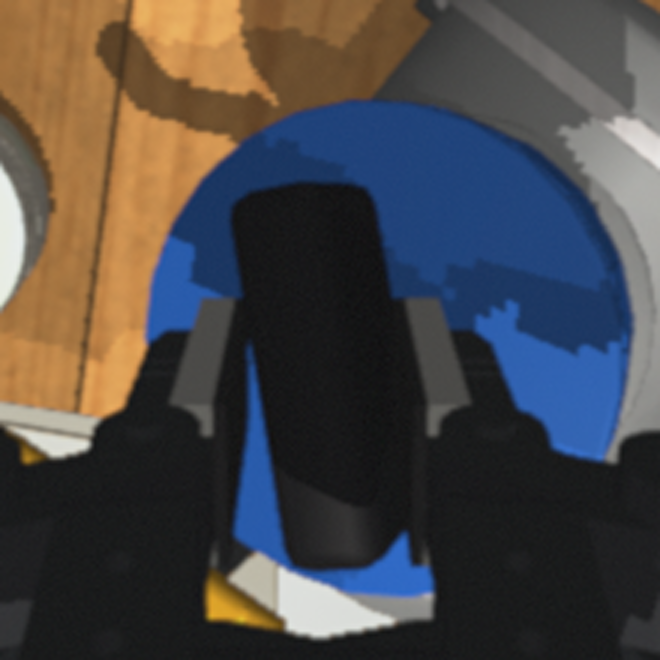

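View pics/s22c.png

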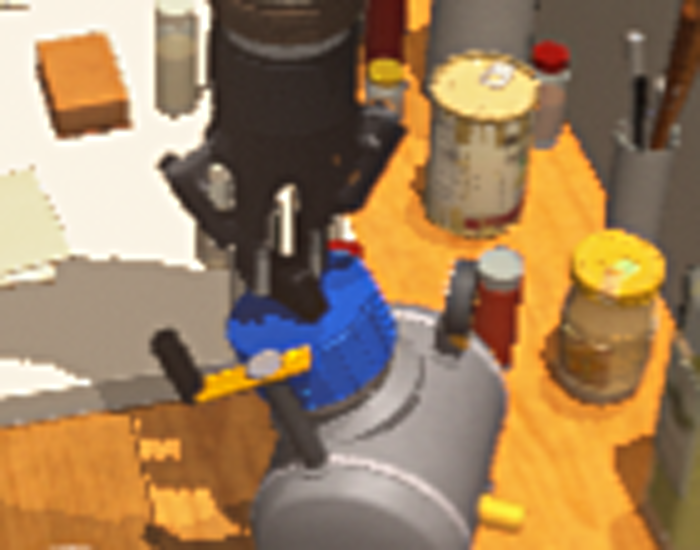

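>>> play_rows(commands="0.29 0 0 0 -4;0.29 0 0 0 -8;0.29 0 0 0 -12;0.29 0 0 0 -16;0.29 0 0 0 -20;0.29 0 0 0 -20")

```text
time: 21.42
ee_pos: [0.4446, -0.2388, 0.2053]
tcp_rot: [179.9, -0.1, 80.4]
wrist_force: [10.1, 0.9, -8.3]
opening: 0.025
```

```bash
python3 - <<'E'
from h import *
o=get_obs();print(o['time'],o['ee_pos'],o['tcp_rot'],o['wrist_force'],o['torque'],o['opening'])
P,im=snap('wrist','w23');crop(im,170,150,220,220,3,'w23c')
E
```

```text
21.4167 [ 0.4445515  -0.23876907  0.20527078] [ 1.79915433e+02 -1.06136579e-01  8.03776357e+01] [10.09682407  0.91235079 -8.32315151] [ 0.3711486  -1.97899245  0.6257992 ] 0.024975320616511434
```

View pics/w23c.png

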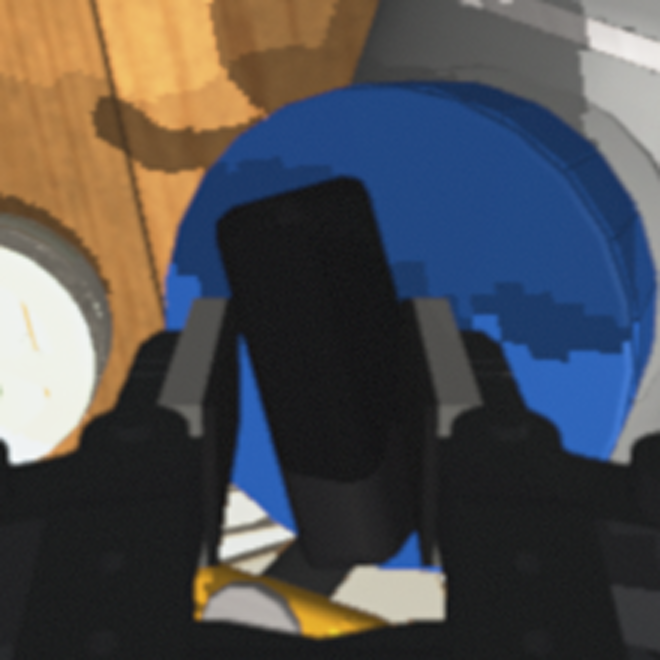

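>>> play_rows(commands="0.29 0 0 0 -4;0.29 0 0 0 -8;0.29 0 0 0 -12;0.29 0 0 0 -16;0.29 0 0 0 -16")

```text
time: 21.88
ee_pos: [0.4461, -0.2389, 0.2058]
tcp_rot: [179.8, -0.1, 64.7]
wrist_force: [14.8, -1.0, -8.7]
opening: 0.0251
```

```bash
python3 - <<'E'
from h import *
o=get_obs();print(o['time'],o['ee_pos'],o['tcp_rot'],o['wrist_force'],o['torque'],o['opening'])
P,im=snap('wrist','w24');crop(im,170,150,220,220,3,'w24c')
E
```

```text
21.8833 [ 0.44605289 -0.23888958  0.20580853] [ 1.79752472e+02 -1.26702102e-01  6.47353773e+01] [14.84790707 -0.99347194 -8.7488299 ] [-0.4281682  -3.5866281   4.36469555] 0.02513519779683865
```

View pics/w24c.png

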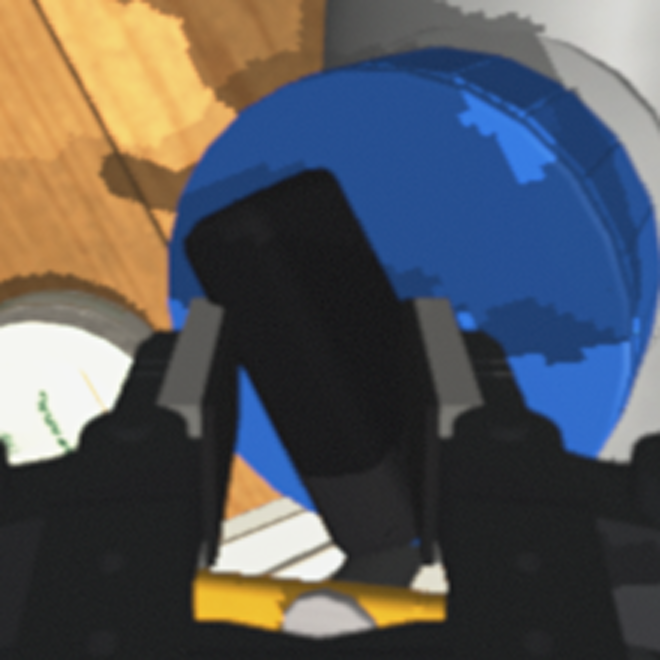

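>>> play_rows(commands="0.29 0 0 1 7;0.32 0 0 2 14;0.4 -1 0 3 20;0.45 -1 0 5 20;0.5 -1 0 20 20;0.5 -1 0 45 20;0.5 -5 0 75 27;0.5 -15 5 90 34;0.5 -25 10 90 41;0.5 -30 15 90 48")

```text
time: 22.77
ee_pos: [0.4128, -0.2244, 0.2978]
tcp_rot: [179.9, 0.1, 112.6]
wrist_force: [-0.4, 0.5, -0.2]
opening: 0.0428
```

>>> play_rows(commands="0.5 0 0 0 7;0.5 0 0 0 14;0.5 0 0 0 21;0.5 0 0 0 28;0.5 0 0 0 35;0.5 0 0 0 40;0.5 0 0 0 40;0.5 0 0 0 40")

```text
time: 23.43
ee_pos: [0.4132, -0.2243, 0.2964]
tcp_rot: [-180.0, 0.0, 152.1]
wrist_force: [-0.8, -0.6, -0.3]
opening: 0.0428
```

```bash
python3 - <<'E'
from h import *
o=get_obs();print(o['time'],o['ee_pos'],o['tcp_rot'],o['wrist_force'],o['torque'],o['opening'])
P,im=snap('wrist','w25')
P,im=snap('side','s25');crop(im,220,190,140,110,5,'s25c')
E
```

```text
23.4333 [ 0.41317404 -0.22429294  0.29637755] [-1.79997187e+02  7.49056930e-03  1.52118888e+02] [-0.78028628 -0.62794715 -0.25601806] [ 0.00085473  0.03992837 -0.01313479] 0.04280530759628319
```

View pics/w25.png

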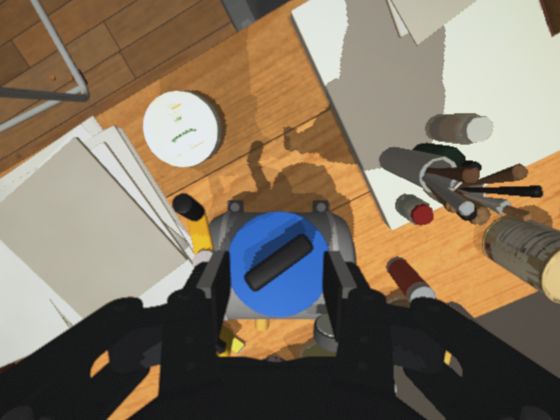

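View pics/s25c.png

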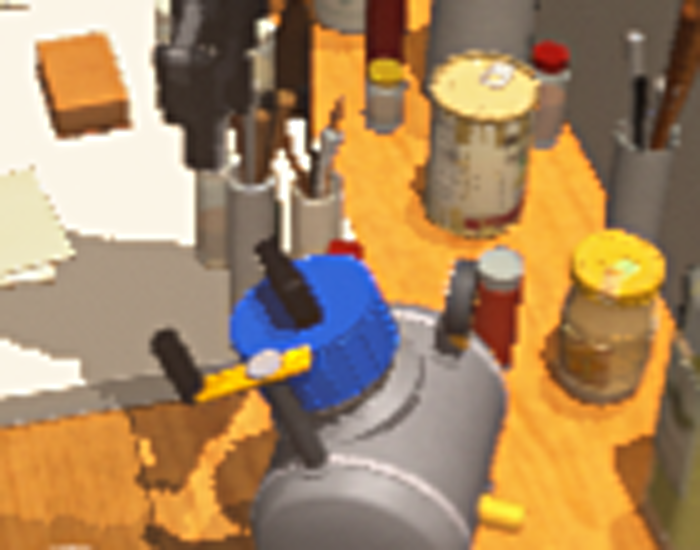

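```bash
python3 - <<'E'
from h import *
for nm in ('s19','s22','s25'):
    im=cv2.imread(f'pics/{nm}.png').astype(int)
    # blueness profile along image column, lower edge (50% crossing)
    out=[]
    for c in range(282,298,2):
        b=(im[:,c,0]-im[:,c,2])[220:290].astype(float)
        k=np.where(b>40)[0]
        lo=k.max(); hi=k.min()
        # subpixel
        f=lo+(b[lo]-40)/(b[lo]-b[lo+1]); g=hi-(b[hi]-40)/(b[hi]-b[hi-1])
        out.append((round(220+g,1),round(220+f,1)))
    print(nm,out)
s=pose('side');print(proj(s,W(0,0,28)),proj(s,W(0,0,24)))
E
```

```text
s19 [(np.float64(250.3), np.float64(270.8)), (np.float64(250.0), np.float64(270.3)), (np.float64(239.8), np.float64(269.4)), (np.float64(239.6), np.float64(268.5)), (np.float64(240.6), np.float64(267.6)), (np.float64(242.4), np.float64(265.9)), (np.float64(246.6), np.float64(264.4)), (np.float64(250.3), np.float64(261.9))]
s22 [(np.float64(254.1), np.float64(271.6)), (np.float64(244.2), np.float64(270.6)), (np.float64(239.9), np.float64(270.2)), (np.float64(239.9), np.float64(269.6)), (np.float64(241.2), np.float64(268.3)), (np.float64(242.4), np.float64(266.9)), (np.float64(245.5), np.float64(265.4)), (np.float64(249.0), np.float64(263.4))]
s25 [(np.float64(240.4), np.float64(271.4)), (np.float64(240.4), np.float64(271.3)), (np.float64(240.6), np.float64(270.6)), (np.float64(240.6), np.float64(269.8)), (np.float64(240.8), np.float64(268.9)), (np.float64(242.1), np.float64(267.5)), (np.float64(244.9), np.float64(266.0)), (np.float64(249.7), np.float64(264.3))]
[276.32727617 244.71202865] [276.9066688  245.80376348]
```

```bash
python3 - <<'E'
from h import *
P=load('wrist','w25')
for q in (1.2,1.25,1.3,1.35,1.4): print(q,proj(P,knob(q,52)))
c=get_obs()['ee_pos']
for q in (1.25,1.3,1.35):print((knob(q)+[0,0,-.016]-c)*1e3)
for q in [1.3,1.1,.9,.7,.5,.3,.1,0,-.05]: print(q,np.round((knob(q)-knob(1.3))*1e3))
E
```

```text
1.2 [174.67314724 204.51259435]
1.25 [177.52761707 203.51315853]
1.3 [180.41935382 202.65331632]
1.35 [183.34171875 201.93483247]
1.4 [186.28802764 201.35917657]
[ -35.98173924  -60.52624859 -111.71052116]
[ -35.53922768  -58.48998993 -111.96920148]
[ -35.0024939   -56.47148261 -112.18513289]
1.3 [0. 0. 0.]
1.1 [-1. -8.  1.]
0.9 [ -1. -16.   3.]
0.7 [  1. -24.   6.]
0.5 [  4. -31.   9.]
0.3 [  9. -37.  12.]
0.1 [ 15. -42.  15.]
0 [ 18. -44.  17.]
-0.05 [ 20. -45.  18.]
```

>>> play_rows(commands="0.36 -15 -30 0 0;0.36 -33 -58 0 0;0.36 -33 -58 -30 0;0.36 -33 -58 -65 0;0.36 -33 -58 -75 0;0.36 -33 -58 -75 0")

```text
time: 24.03
ee_pos: [0.3791, -0.2815, 0.2188]
tcp_rot: [180.0, -0.3, 152.3]
wrist_force: [0.2, 0.3, -0.5]
opening: 0.0308
```

```bash
python3 - <<'E'
from h import *
o=get_obs();print(o['time'],o['ee_pos'],o['tcp_rot'],o['wrist_force'],o['torque'],o['opening'])
P,im=snap('wrist','w26');crop(im,130,180,300,220,2.6,'w26c')
E
```

```text
24.0333 [ 0.37913016 -0.28152892  0.21883731] [179.95820954  -0.26349716 152.26318347] [ 0.2193176   0.26469564 -0.46734352] [-0.00434417  0.0091033  -0.0105761 ] 0.03082101028114484
```

View pics/w26c.png

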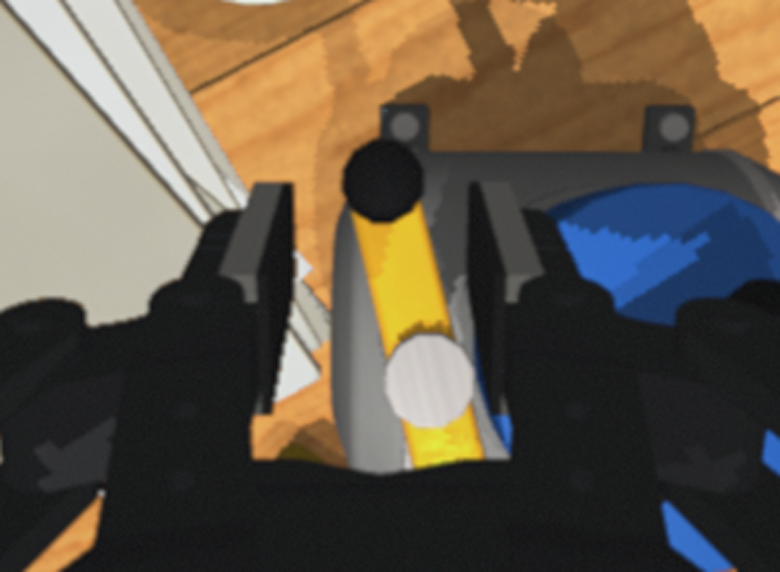

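>>> play_rows(commands="0.36 0 0 -18 0;0.36 0 0 -31 0;0.36 0 0 -31 0;0.1 0 0 -31 0;0.1 0 0 -31 0;0.1 0 0 -31 0;0.1 0 0 -31 0", force=20)

```text
time: 24.67
ee_pos: [0.3808, -0.2824, 0.1921]
tcp_rot: [180.0, 0.1, 152.4]
wrist_force: [-0.3, 1.7, 7.0]
opening: 0.0154
```

```bash
python3 - <<'E'
from h import *
o=get_obs();print(o['time'],o['ee_pos'],o['tcp_rot'],o['wrist_force'],o['torque'],o['opening'])
P,im=snap('wrist','w27');crop(im,130,180,300,220,2.6,'w27c')
E
```

```text
24.6667 [ 0.3807891  -0.28235186  0.19212314] [1.79997171e+02 1.34026269e-01 1.52380785e+02] [-0.25092966  1.70183694  7.04258174] [ 0.54649458  0.12773868 -0.00319835] 0.01544320526370968
```

View pics/w27c.png

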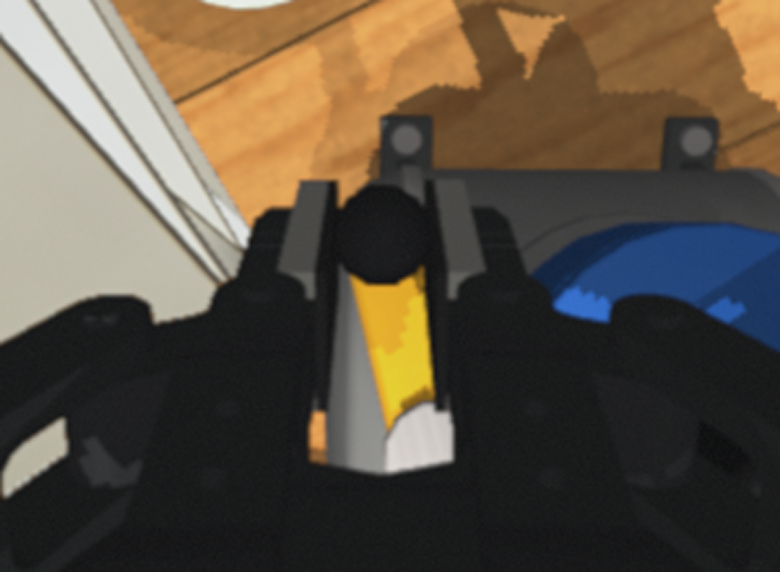

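>>> play_rows(commands="0.1 0 -1 4 0;0.1 -1 -6 5 0;0.1 -1 -10 5 0;0.1 -1 -18 7 0;0.1 1 -26 10 0;0.1 4 -33 13 0;0.1 9 -39 16 0;0.1 15 -44 19 0;0.1 17 -46 20 0;0.1 18 -46 21 0")

```text
time: 25.55
ee_pos: [0.3981, -0.3274, 0.2114]
tcp_rot: [179.9, -0.1, 152.4]
wrist_force: [-4.0, 9.0, -8.2]
opening: 0.0152
```

```bash
python3 - <<'E'
from h import *
o=get_obs();print(o['time'],o['ee_pos'],o['tcp_rot'],o['wrist_force'],o['torque'],o['opening'])
print(knob(0),knob(.07))
P,im=snap('wrist','w28');crop(im,130,180,300,220,2.6,'w28c')
E
```

```text
25.55 [ 0.39809049 -0.32739395  0.21140041] [ 1.79856989e+02 -1.34619678e-01  1.52402504e+02] [-4.04512375  9.00094194 -8.21100436] [ 1.62487806  0.81424303 -0.06228234] 0.015211604212115473
[ 0.39579682 -0.32707423  0.2174397 ] [ 0.39348739 -0.32574558  0.21619821]
```

View pics/w28c.png

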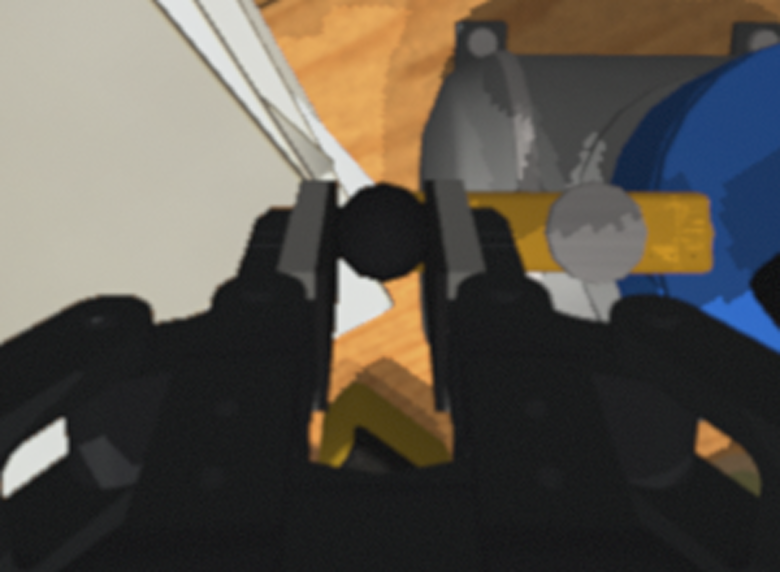

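>>> play_rows(commands="0.15 0 0 0 0;0.3 0 0 0 0;0.4 0 0 0 0;0.4 0 0 0 0;0.4 0 0 30 0;0.4 0 10 60 0;0.4 5 40 80 0;0.4 10 70 85 0;0.4 15 95 85 0;0.4 15 100 85 0")

```text
time: 26.43
ee_pos: [0.4139, -0.2261, 0.2979]
tcp_rot: [180.0, 0.2, 152.5]
wrist_force: [-0.1, -0.5, 0.1]
opening: 0.0342
```

>>> play_rows(commands="0.4 0 0 0 0;0.4 0 0 0 0")

```text
time: 26.6
ee_pos: [0.4132, -0.2286, 0.2965]
tcp_rot: [-180.0, 0.0, 152.4]
wrist_force: [0.4, 0.8, 0.6]
opening: 0.0344
```

```bash
python3 - <<'E'
from h import *
o=get_obs();print(o['time'],o['ee_pos'],o['tcp_rot'],o['wrist_force'],o['opening'])
P,im=snap('wrist','w29');crop(im,120,190,230,170,3.4,'w29c')
for q in (-.05,0,.05,.1,.15): print(q,proj(P,knob(q,52)))
print('post',proj(P,W(0,-58,16)))
P,im=snap('side','s29');crop(im,220,190,140,110,5,'s29c')
im=snap('top','t29')[1]
E
```

```text
26.6 [ 0.41322653 -0.2286371   0.29646383] [-1.79971063e+02  3.84653587e-02  1.52407865e+02] [0.39525572 0.82423215 0.63947569] 0.03440651501293387
-0.05 [137.62522982 260.34812125]
0 [137.77449339 257.23760922]
0.05 [138.07701173 254.13723322]
0.1 [138.53130494 251.05466908]
0.15 [139.1355298  247.99747578]
post [209.77468772 258.65893355]
```

View pics/w29c.png

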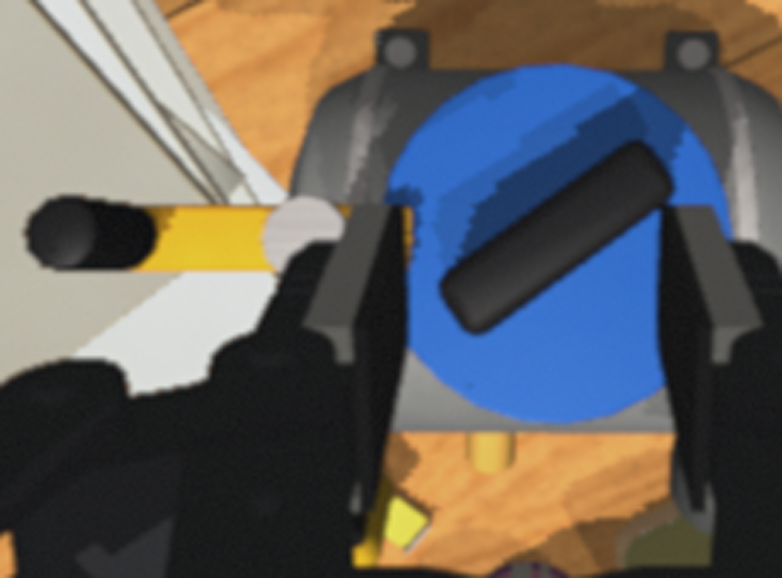

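View pics/s29c.png

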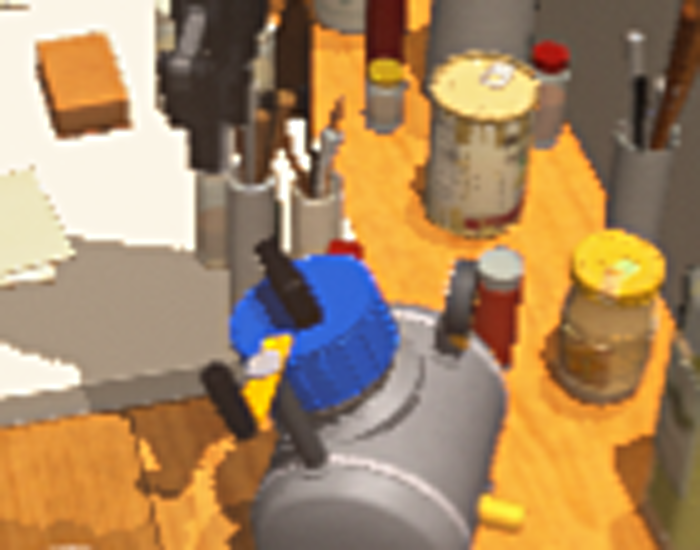

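View pics/t29.png

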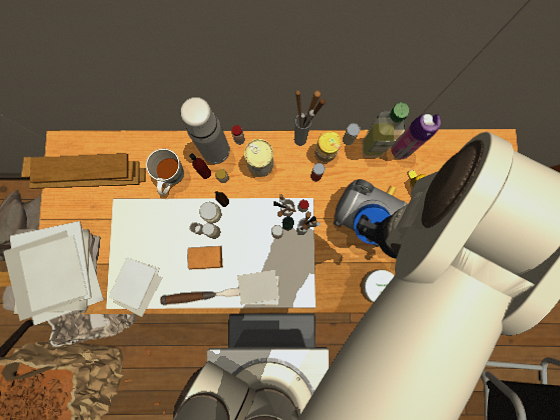

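```bash
python3 - <<'E'
from workcell import *
print(job_done())
E
```

```text
the job is handed in; nothing more can be done
None
```

The job is handed in at about 27 s of the 72 s allowed. The cap is screwed home on the neck and the keeper is closed over its edge.

**What I did**
- I swung the keeper to about 1.3 rad and picked up the cap.
- I leaned the cap against the raised board's edge to tilt it about 30° in the jaws. The tool itself stays vertical, and the neck leans 25°.
- I set the cap on the neck and turned it back about 10° with loose jaws. I then turned it forward about 65° until the torque rose sharply to 4.4 N m, which I took as the stop.
- I let go, dragged the keeper back to closed, and retreated.

**Departure from the procedure**
- The cap seems to have dropped into its thread as I set it on. The wrist camera had shown where the ramps lie, and I placed the cap in line with the gap.
- The backward turn therefore only confirmed it turned freely. I felt no separate drop.

**Last checks**
- **Cap height:** the side view shows the cap's lower edge about 1 to 2 pixels lower than before screwing, where the expected 4 mm is about 1.1 pixels. I have no absolute height to the 25.4 mm limit. The one absolute estimate, before screwing, read 23.6 mm where 28 was expected. My figure for the mouth's height is uncertain by a few mm: I measured 0.186 m against the stated 0.180.
- **Keeper:** it swung over the cap without being blocked and reads 0 ± 0.03 rad.
- **Other items:** the sanding block and mug stand where they did. The arm hides most of the tape measure in the final top view, and I never went near it.
- **Robot:** it touches nothing, with wrist force around 1 N.

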